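# Assemble the sand roller: thread its axle through cheek, roller and cheek

## Task

Put the sand roller together: lift the wooden roller off its chock and lay it on the rails between the two cheeks of the wooden roller frame, let go of it, then take the axle off its rest and thread it through the first cheek, the roller and the second cheek until its wooden head is fully home against the cheek. Feel your way in and push gently, never jamming or hammering the axle against the frame or the roller, and leave the toys and tools round about where they are.

Things in the scene. Friction and masses are not known exactly. Their poses are not given: they have to be found in the camera images.
- fork: Roller frame of plain wood, fixed to the table. Origin: centre of its underside; y along the holes' common axis; low handle (28 mm thick, 100 mm long) to its +x. Base board 110 x 110 x 16 mm. Two upright cheeks, 56 mm wide (x), 12 mm thick (y), tops 124 mm above the table, inner faces 86 mm apart, outer faces 110 mm apart, each with a 15 mm round through hole 100 mm above the table.
- fork_rails (a point): Middle of the two rails between the cheeks, level with their tops, 71.5 mm above the table. They run along y, 32 mm apart inside, 50 mm over the outsides; the block below them is 60 mm wide (x), 52 mm high. The roller lies on them centred in x, its bore 5.5 mm BELOW the axis of the cheek holes: dip the axle nose-down in the first hole to feel for the bore, then level it to lift the roller.
- fork_axis (a point): Point of the frame on the axis of the cheek holes, midway between the cheeks, 100 mm above the table. Axes as the frame's.
- mouth_right (a point): Centre of the hole in the outer face of the cheek on the frame's -y side (55 mm from fork_axis).
- mouth_left (a point): Centre of the hole in the outer face of the cheek on the frame's +y side (55 mm from fork_axis). The axle may go in from either side.
- roller_center (a point): Centre of the loose wooden roller: a plain cylinder 56 mm in diameter, 76 mm long along its own y axis, with a through bore of 15 mm diameter on that axis; about 0.13 kg. At first it lies on a chock.
- chock: The fixed plywood chock under the roller at the start, 90 x 70 mm; origin at the centre of its underside. Its two rails (52 mm over their outsides) are 23 mm high and the roller's axis lies along its y, 46 mm above the table.
- axle_center (a point): Middle of the 150 mm shaft of the loose steel axle, 12 mm in diameter, about 0.09 kg with head. y points along the shaft to the nose, whose last 8 mm taper to 8 mm diameter. The head is a wooden disc, 28 mm diameter, 14 mm thick, 75 to 89 mm behind this point. At first it lies level in its rest, 45 mm above the table, nose to the rest's +y.
- axle_seat (a point): On the axle's axis at the inner face of the head, 75 mm behind axle_center: the face that comes to bear on the cheek.
- axle_nose (a point): Tip of the axle, 75 mm ahead of axle_center.
- rest: The fixed plywood rest of the axle, base 60 x 110 mm; origin on the table under axle_center at the start, y along the axle to its nose. Two notched posts, 36 mm wide, 10 mm thick, 50 mm high, stand at y = -28 mm and +45 mm; between the head and the first post 42 mm of bare shaft can be grasped.
- squeegee: Bystander: grey hand squeegee lying flat, about 150 mm. Leave it.
- brush: Bystander: wooden brush, 170 mm, lying flat. Leave it.
- house: Bystander: miniature house, 50 x 60 mm, 60 mm high. Leave it.
- cottage: Bystander: miniature cottage, 60 x 72 mm, 75 mm high. Leave it.
- truck: Bystander: wooden toy truck, 100 x 58 mm, 53 mm high. Leave it.
- tree_a: Bystander: miniature tree, 110 mm high. Leave it.
- tree_b: Bystander: miniature tree, 75 mm high. Leave it.
- bowl: Bystander: white bowl, 100 mm across. Leave it.

How it is judged (in metres and radians):
On the way:
1. the roller lies on the rails between the cheeks, let go of (distance between roller_center and fork_axis below 0.012 m and angle between the y axis of roller_center and the y axis of fork, either way round below 0.12 rad and contact force between roller and the fingers below 0.1 N and linear speed of roller below 0.03 m/s), for 0.2 s.
At the end, for the whole second after the job is handed in: Roller centre within 12 mm of fork_axis, axes within 0.12 rad; axle through both cheeks and the roller from either side, within 0.06 rad of the holes' axis, head home on the cheek (axle_seat within 6.5 mm of that mouth's centre, slack included); all at rest (distance between roller_center and fork_axis below 0.012 m and angle between the y axis of roller_center and the y axis of fork, either way round below 0.12 rad and ((distance between axle_seat and mouth_right below 0.0065 m and y of axle_nose in the frame of fork above 0.05 m) or (distance between axle_seat and mouth_left below 0.0065 m and y of axle_nose in the frame of fork below -0.05 m)) and angle between the y axis of axle_center and the y axis of fork, either way round below 0.06 rad and linear speed of each of axle, roller below 0.02 m/s); the robot touches nothing.
It fails at once if the axle is jammed or hammered against the frame or the roller (over 60 N) (contact force between axle and fork above 60 N or contact force between axle and roller above 60 N).
It fails at once if a bystander is moved by more than 30 mm (distance of any of squeegee, brush, house, cottage, truck, tree_a, tree_b, bowl from where it was at the start of the episode above 0.03 m).
It also fails if it takes over 72 s, if anything falls off the work surface, if the arm or the gripper's body presses on something with over 40 N, if the wrist force passes 120 N, or if a joint passes its speed limit or range.

## Robot

A 6-joint arm with a two-finger parallel gripper is mounted at the origin on the work surface. World frame = base frame: x ahead of the robot, y to its left, z up, the work surface at z = 0. Lengths are in mm, angles in degrees, forces in N, time in s.
With the tool pointing down it reaches from about 350 to 850 mm from the base axis. Payload 8.1 kg.
Tool frame: the origin (TCP) lies on the centre line of the jaws, within the pads' length; the fingertips stand 11 mm ahead of it and the grasp point (between the pads) lies 8 mm behind it; z points along the fingers, y is the direction in which the jaws open and shut (so a half turn about z gives the same grasp; the last joint's range is limited). The gripper opens to 85 mm and grips with 20 to 120 N. Pads are 22 mm wide; open, the fingers measure 114 mm over their backs; the gripper's body (76 mm by 85 mm) begins 54 mm behind the grasp point. The pads swing forward as they close: fully open they stand 13 mm farther back than shut.
Start: joints at [-76.971, 7.471, 85.268, -0, 87.261, -4.893], TCP at [184.655, -570.884, 242.292] pointing down, gripper open.
Joint ranges: [-169.43, 169.43], [-51.17, 129.36], [1.28, 143.12], [-76.62, 256.62], [0, 156.53], [-152.29, 152.29]. Speed limits (degrees/s): [136.94, 136.94, 159.86, 180, 180, 180].

## Interface

Orientations are given as [roll, pitch, yaw] about the fixed x, y, z axes, in that order (R = Rz(yaw) Ry(pitch) Rx(roll)).
In Python, from bench import telemetry, viewer, r gives the robot as it stands.
- The arm moves only by the shell command python3 -m inch 'ROWS' [FORCE]. ROWS is JSON, a list of rows, each a list of 3 entries, a list of its own where there are three numbers: the shift along the tool's x, y, z in cm, then the turn, a rotation vector about the tool's x, y, z in rad, then the opening, from 0 (shut) to 1 (fully open). A call has 1 to 20 rows; each row is the pose to reach, as a shift and turn from the pose commanded when the call began, along the tool's axes at that moment; what a row does not reach only later rows make up. A row lasts 1/10 s, in which the tool goes at most 50 mm and 8.59 degrees, less where a joint would pass 70% of its speed; a pose out of reach is approached as far as the arm can. A call with a gripper value outside its range is refused whole. The fingers move at their own pace and stop on an object; FORCE is the grip in N (left out, the last holds). Time passes only in rows, so rows that repeat a pose let the fingers close. It gives the time, the measured TCP pose, the force and the opening at its end, in the units of the state.
- telemetry.sense(): the state, without advancing time (a new reading comes with each control period).
- viewer.snapshot(name): name is "scene" or "top" or "wrist"; returns the picture (480x640x3 uint8, red, green, blue); there is no depth.
- viewer.camera_model(name): a dict with "fx", "fy", "cx", "cy" (pixels), "cam_to_world" (4x4, takes a point from camera to world coordinates); the wrist camera has in their place "mount" (4x4, takes a point from camera to tool coordinates, whose origin is the TCP and whose axes are the flange's). Camera axes: x right, y down, z forward; pixel columns grow to the right and rows downward; lengths in mm; the calibration is good to about 2 mm. A picture is of the moment at which its call begins: read the wrist's pose just before it. camera_model takes no time and is no camera call.
- r.hand_in(): hands the job in, once; it reports no verdict.
The state is a dict: "time": time; "joint_pos": joint angles; "qd": joint speeds; "joint_efforts": joint torques, N m; "tool_pos": TCP position; "tcp_rot": TCP orientation; "ft_force": force on the tool from outside, world axes, zero at the start; "wrist_torque": the same for the moment, N m; "finger_gap": finger opening in mm.
Only numpy, scipy, OpenCV 4.12 (cv2) and the standard library are available. Lean on these libraries where they do the work, as an engineer would, in place of code of your own. Each camera call takes 0.05 s, during which the arm holds its last target.

## Working session

There is one attempt and no reset: what is moved stays moved. The work goes in short steps, Python scripts to look and compute and a shell command to move; the robot and the scene stay as the last step left them, time stands still between calls to the robot, and variables do not carry over. Pictures are saved under pics/ and viewed, and the job is handed in when it is done.

```bash
ls; mkdir -p pics; python3 - <<'E'
from bench import telemetry, viewer, r
import cv2
print(telemetry.sense())
for n in ("scene","top","wrist"):
    im=viewer.snapshot(n); cv2.imwrite(f"pics/{n}0.png",im[:,:,::-1])
    print(n,viewer.camera_model(n))
E
```

```text
pics
{'time': 0.0, 'joint_pos': array([-7.69710589e+01,  7.51421901e+00,  8.53283446e+01, -7.47508463e-04,
        8.72622297e+01, -4.89361471e+00]), 'qd': array([ 0.07731646, -0.00264593, -0.04166179, -0.07547137, -0.01596653,
        0.02783037]), 'joint_efforts': array([ 2.26198740e-04, -5.69389236e+01, -5.00556171e+01, -2.00746704e-04,
        1.48290658e-02, -1.51521232e-05]), 'tool_pos': array([ 184.53130849, -570.36719217,  241.26264607]), 'tcp_rot': array([-1.79895525e+02, -8.19560717e-03,  1.79225847e+01]), 'ft_force': array([-0.68905008,  0.24022572,  0.06841456]), 'wrist_torque': array([-0.00319348, -0.00305289, -0.03976898]), 'finger_gap': 85.52242236154865}
scene {'fx': 529.2732013785626, 'fy': 529.2732013785626, 'cx': 317.66765328543613, 'cy': 245.6058368238471, 'cam_to_world': array([[ 8.07677517e-01,  3.87198901e-01, -4.44672958e-01,
         1.21266143e+03],
       [ 5.89624481e-01, -5.30382582e-01,  6.09128302e-01,
        -8.43983854e+02],
       [ 7.01681274e-06, -7.54169296e-01, -6.56680038e-01,
         1.03070423e+03],
       [ 0.00000000e+00,  0.00000000e+00, 
[... 271 characters left out ...]
270e-01, -2.72843245e-02,  1.04328203e-02,
         2.80206328e+01],
       [-8.74522042e-03, -6.12564128e-02, -9.98083751e-01,
         1.10349657e+03],
       [ 0.00000000e+00,  0.00000000e+00,  0.00000000e+00,
         1.00000000e+00]])}
wrist {'fx': 417.9564578473561, 'fy': 417.9564578473561, 'cx': 330.34472948750806, 'cy': 236.87173518319605, 'mount': array([[ 1.21556426e-03, -9.62909438e-01, -2.69822047e-01,
         6.76281746e+01],
       [ 9.99999250e-01,  1.21058620e-03,  1.84856895e-04,
         1.97188530e-01],
       [ 1.48642399e-04, -2.69822070e-01,  9.62910187e-01,
        -1.30844896e+02],
       [ 0.00000000e+00,  0.00000000e+00,  0.00000000e+00,
         1.00000000e+00]])}
```

View pics/top0.png

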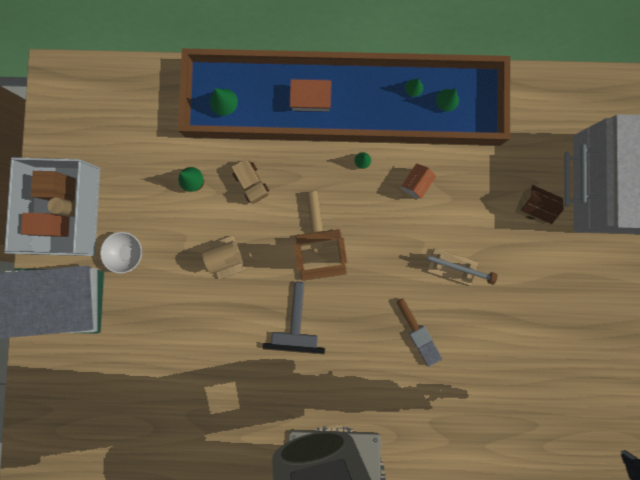

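View pics/scene0.png

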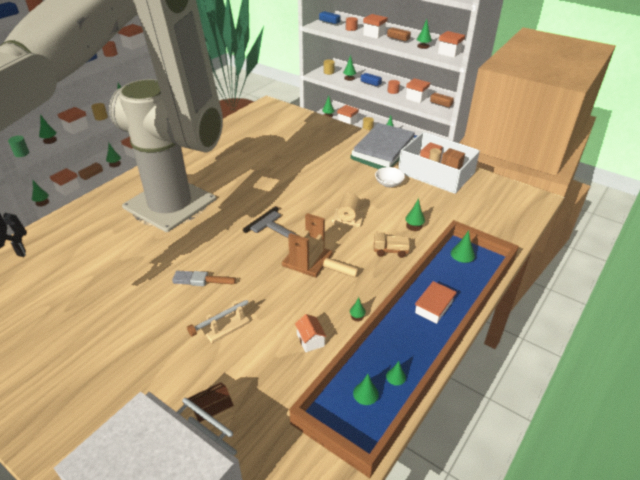

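```bash
python3 - <<'E'
import cv2
t=cv2.imread("pics/top0.png"); s=cv2.imread("pics/scene0.png")
f=lambda im,x,y,w,h,k,n: cv2.imwrite(f"pics/{n}.png",cv2.resize(im[y:y+h,x:x+w],None,fx=k,fy=k,interpolation=cv2.INTER_CUBIC))
f(t,190,185,170,110,4.7,"t_a"); f(t,410,230,100,70,7,"t_b"); f(s,230,180,150,110,5.3,"s_a"); f(s,180,290,80,60,9,"s_b")
E
```

```text
(no output)
```

View pics/t_a.png

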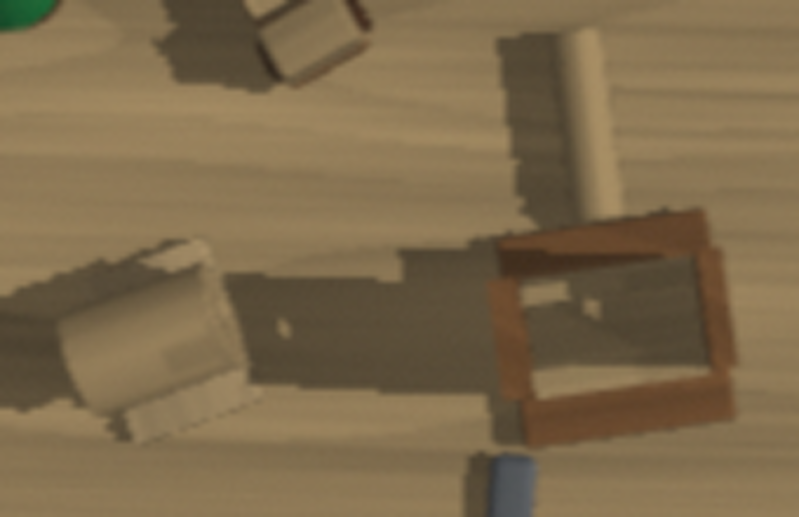

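View pics/t_b.png

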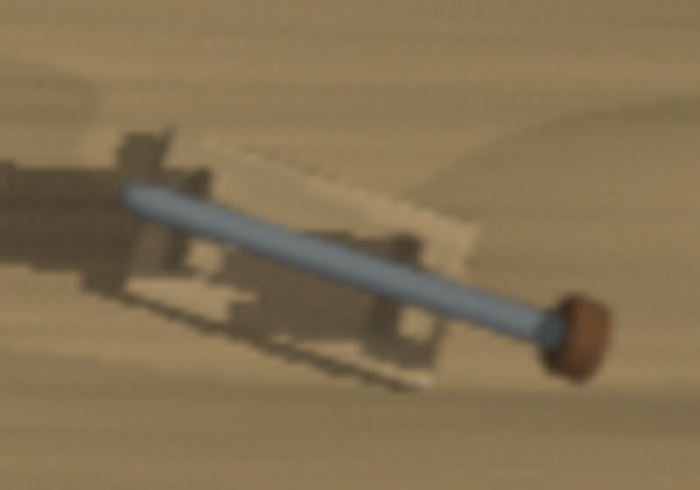

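View pics/s_a.png

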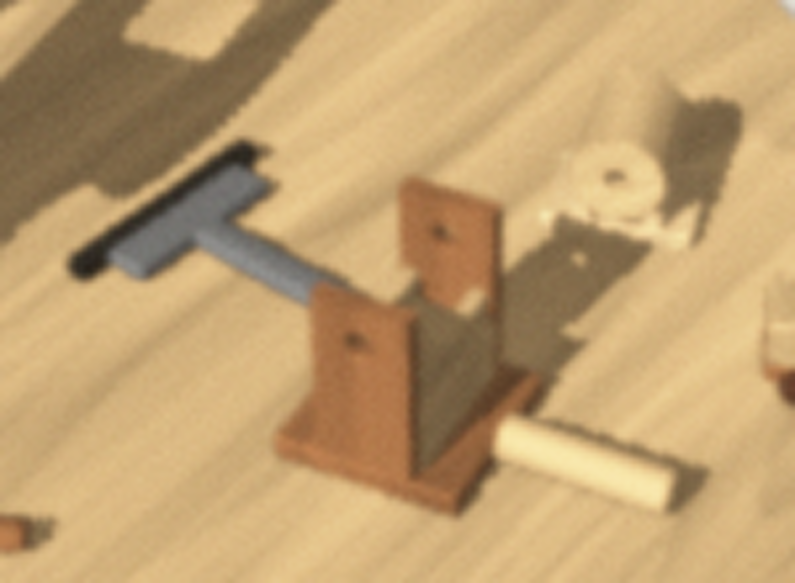

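View pics/wrist0.png

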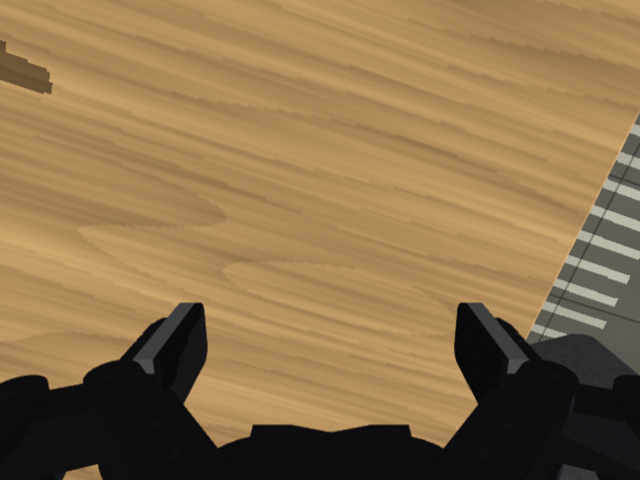

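View pics/s_b.png

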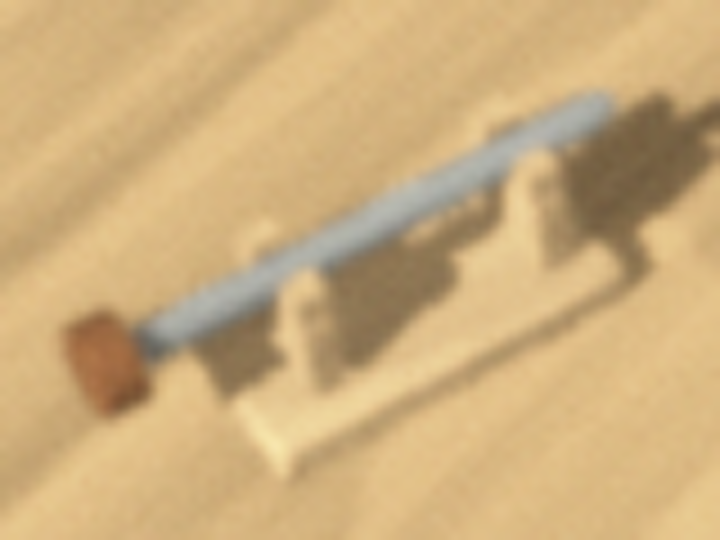

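```bash
cat > h.py <<'E'
import numpy as np
from scipy.optimize import least_squares
from scipy.spatial.transform import Rotation as Ro
from bench import telemetry, viewer, r
import cv2
CM={n:viewer.camera_model(n) for n in("scene","top","wrist")}
def toolT(st):
    T=np.eye(4);T[:3,:3]=Ro.from_euler('xyz',st["tcp_rot"],degrees=True).as_matrix();T[:3,3]=st["tool_pos"];return T
def c2w(n,T=None): return CM[n]["cam_to_world"] if n!="wrist" else T@CM[n]["mount"]
def proj(n,P,T=None):
    M=np.linalg.inv(c2w(n,T));P=np.atleast_2d(P);q=P@M[:3,:3].T+M[:3,3];c=CM[n]
    return np.c_[c["fx"]*q[:,0]/q[:,2]+c["cx"],c["fy"]*q[:,1]/q[:,2]+c["cy"]]
def back(n,uv,z,T=None):
    M=c2w(n,T);c=CM[n];d=M[:3,:3]@np.array([(uv[0]-c["cx"])/c["fx"],(uv[1]-c["cy"])/c["fy"],1]);o=M[:3,3]
    return o+d*(z-o[2])/d[2]
def place(p,L):
    a=np.radians(p[2]);L=np.atleast_2d(np.array(L,float));R=np.array([[np.cos(a),-np.sin(a),0],[np.sin(a),np.cos(a),0],[0,0,1]])
    return L@R.T+[p[0],p[1],0]
def fit(obs,p0,T=None):
    # obs list (cam, local xyz, uv)
    def f(p): return np.concatenate([proj(n,place(p,l),T)[0]-uv for n,l,uv in obs])
    s=least_squares(f,p0,loss='soft_l1');return s.x,f(s.x).reshape(-1,2)
def snap(n,name,crop=None,k=1):
    st=telemetry.sense();im=viewer.snapshot(n);cv2.imwrite(f"pics/{name}_full.png",im[:,:,::-1])
    np.save(f"pics/{name}_T.npy",toolT(st))
    if crop: x,y,w,h=crop;im=im[y:y+h,x:x+w]
    cv2.imwrite(f"pics/{name}.png",cv2.resize(im[:,:,::-1],None,fx=k,fy=k,interpolation=cv2.INTER_CUBIC))
    return st
E
python3 - <<'E'
from h import *
np.set_printoptions(precision=1,suppress=True)
A=lambda u,v:np.array([190+u/4.7,185+v/4.7]); S=lambda u,v:np.array([230+u/5.3,180+v/5.3])
t=[(28,55,124,487,278),(28,43,124,518,280),(-28,43,124,530,398),(-28,55,124,502,400),(28,-43,124,693,248),(28,-55,124,720,248),(-28,-55,124,737,365),(-28,-43,124,712,368),(55,-55,16,705,210),(-55,-55,16,735,415)]
s=[(-28,-55,124,313,288),(28,-55,124,407,322),(0,-55,100,355,340),(-28,43,124,400,185),(28,43,124,497,210),(0,43,100,440,230),(55,-55,16,457,500)]
ot=[("top",a[:3],A(*a[3:])) for a in t]; os=[("scene",a[:3],S(*a[3:])) for a in s]
for o in (ot,os,ot+os):
    p,res=fit(o,[480,0,0]);print("fork",p,"\n",res.T)
E
```

```text
fork [528.5  43.2  10. ] 
 [[-0.4 -1.5 -0.4  0.1  0.4  0.1  0.3  0.2  0.   0.4]
 [ 0.5 -0.7 -0.3  0.1  0.3 -0.5  0.2  0.3 -0.9  0.7]]
fork [527.2  46.    9.5] 
 [[-0.8  0.1  0.7 -0.2 -0.5  1.2 -0.1]
 [ 0.2 -0.1  0.2 -0.4  0.4  0.6 -1. ]]
fork [528.4  43.6   9.9] 
 [[-0.5 -1.7 -0.6 -0.1  0.2 -0.   0.1 -0.  -0.1  0.2 -0.9  0.   0.7 -0.5
  -0.7  1.  -0.1]
 [ 0.6 -0.7 -0.2  0.2  0.4 -0.4  0.3  0.4 -0.8  0.8  0.9  0.5  0.9  0.1
   0.9  1.1 -0.4]]
```

```bash
python3 - <<'E'
from h import *
np.set_printoptions(precision=1,suppress=True)
A=lambda u,v:np.array([190+u/4.7,185+v/4.7]); S=lambda u,v:np.array([230+u/5.3,180+v/5.3])
B=lambda u,v:np.array([410+u/7,230+v/7]); S2=lambda u,v:np.array([180+u/9,290+v/9])
o=[("top",(28,38,46),A(60,322)),("top",(-28,38,46),A(103,415)),("top",(-28,-38,46),A(248,370)),("top",(28,-38,46),A(200,268))]
print("roller",fit(o,[500,250,0])); print(fit(o+[("scene",(0,-38,46),S(617,178))],[500,250,0]))
a=[("top",(0,75,45),B(128,193)),("top",(0,-75,45),B(548,330))];b=[("scene",(0,75,45),S2(605,102)),("scene",(0,-75,45),S2(140,340))]
for q in(a,b,a+b): print("axle",fit(q,[480,-280,0]))
E
```

```text
roller (array([512.7, 273.2,  23.5]), array([[ 0.4, -0.1],
       [-0.2,  2.3],
       [-0.9, -0.3],
       [ 0.7, -0.7]]))
(array([513. , 273.5,  23.8]), array([[ 0.2, -0.1],
       [-0.3,  2.3],
       [-1. , -0.5],
       [ 0.5, -0.9],
       [-0.6,  0.3]]))
axle (array([ 507.3, -278.7,  -16.5]), array([[-0.8, -0.2],
       [ 0.8,  0.2]]))
axle (array([ 506.5, -276.7,  -16.6]), array([[ 0.9, -0.8],
       [-0.8,  0.5]]))
axle (array([ 507.2, -277.9,  -16.5]), array([[-1.2, -0.1],
       [ 0.4,  0.3],
       [ 0.7, -0.4],
       [-1. ,  1. ]]))
```

```bash
python3 -m inch '[[[14,-17,1],[0,0,-0.4],1],[[57.2,-70.2,6.1],[0,0,-1.668],1],[[57.2,-70.2,6.1],[0,0,-1.668],1],[[57.2,-70.2,6.1],[0,0,-1.668],1],[[57.2,-70.2,6.1],[0,0,-1.668],1],[[57.2,-70.2,6.1],[0,0,-1.668],1],[[57.2,-70.2,6.1],[0,0,-1.668],1],[[57.2,-70.2,6.1],[0,0,-1.668],1],[[57.2,-70.2,6.1],[0,0,-1.668],1],[[57.2,-70.2,6.1],[0,0,-1.668],1],[[57.2,-70.2,6.1],[0,0,-1.668],1],[[57.2,-70.2,6.1],[0,0,-1.668],1],[[57.2,-70.2,6.1],[0,0,-1.668],1],[[57.2,-70.2,6.1],[0,0,-1.668],1],[[57.2,-70.2,6.1],[0,0,-1.668],1],[[57.2,-70.2,6.1],[0,0,-1.668],1],[[57.2,-70.2,6.1],[0,0,-1.668],1],[[57.2,-70.2,6.1],[0,0,-1.668],1],[[57.2,-70.2,6.1],[0,0,-1.668],1],[[57.2,-70.2,6.1],[0,0,-1.668],1]]' 40; python3 -c "
from h import *
print(snap('wrist','w1'))"
```

```text
time: 2.15
tool_pos: [512.4, 274.2, 180.0]
tcp_rot: [-179.9, 0.0, 113.6]
ft_force: [-0.6, -0.6, 0.4]
finger_gap: 85.5
{'time': 2.15, 'joint_pos': array([ 2.31050986e+01,  6.79115856e+00,  9.25687890e+01, -2.63637475e-03,
        8.07680715e+01, -5.30223170e-01]), 'qd': array([-2.37067914, -3.03031924,  2.146949  , -0.52504473,  0.56696813,
       -0.95589473]), 'joint_efforts': array([  1.63897377, -53.57111335, -49.78911638,   0.29779044,
        -0.26190287,   0.32497485]), 'tool_pos': array([512.35087515, 274.23767418, 180.02842134]), 'tcp_rot': array([-1.79871962e+02,  1.41647419e-03,  1.13635749e+02]), 'ft_force': array([-0.58756809, -0.61074669,  0.44380633]), 'wrist_torque': array([-0.02798444,  0.02251217,  0.0192372 ]), 'finger_gap': 85.53249001287693}
```

View pics/w1.png

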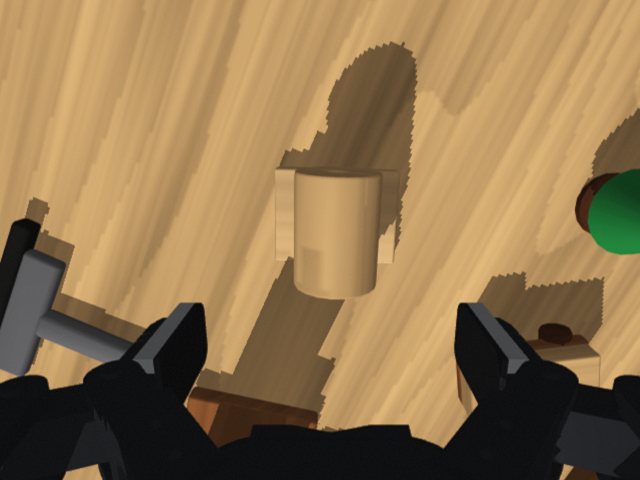

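```bash
python3 - <<'E'
from h import *
im=cv2.imread("pics/w1.png")[140:310,260:420];cv2.imwrite("pics/w1c.png",cv2.resize(im,None,fx=4,fy=3.5,interpolation=cv2.INTER_CUBIC))
E
```

```text
(no output)
```

View pics/w1c.png

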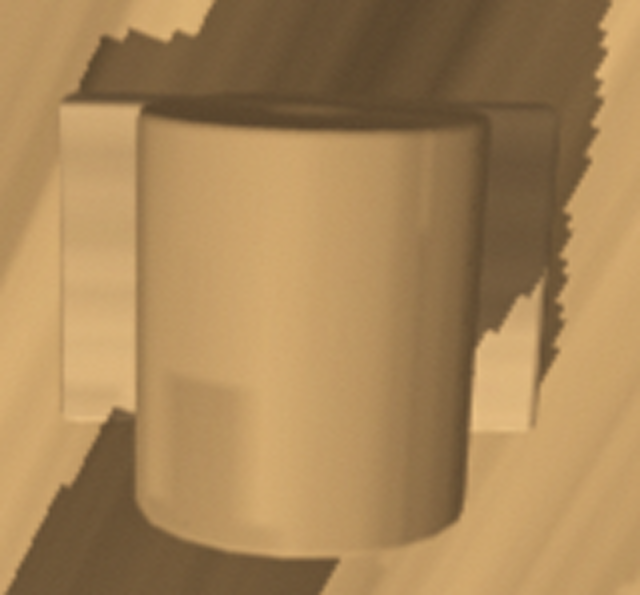

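```bash
python3 - <<'E'
from h import *
np.set_printoptions(precision=2,suppress=True)
T=np.load("pics/w1_T.npy");W="wrist"
o=[(W,(0,38,74),(338,177.1)),(W,(0,-38,74),(333.8,298.9)),(W,(-27.8,38,49),(294.8,172.9)),(W,(27.8,38,49),(382,174.9)),(W,(-27.8,-38,49),(294,281.4)),(W,(27.8,-38,49),(376.5,287))]
p,r_=fit(o,[512,273,23.5],T);print(p);print(r_)
d=np.array([p[0],p[1],0])-T[:3,3];print("tool shift",T[:3,:3].T@d)
E
```

```text
[515.46 274.32  22.17]
[[ 0.77  0.33]
 [ 0.99  2.25]
 [-1.29 -1.99]
 [ 0.63 -1.56]
 [-0.84  3.16]
 [-0.7  -0.3 ]]
tool shift [ -1.17   3.28 180.02]
```

```bash
python3 -m inch '[[[-0.1,0.33,2],[0,0,0.025],1],[[-0.1,0.33,5.5],[0,0,0.025],1],[[-0.1,0.33,9],[0,0,0.025],1],[[-0.1,0.33,12],[0,0,0.025],1],[[-0.1,0.33,14],[0,0,0.025],1],[[-0.1,0.33,14],[0,0,0.025],1],[[-0.1,0.33,14],[0,0,0.025],0.6],[[-0.1,0.33,14],[0,0,0.025],0.5],[[-0.1,0.33,14],[0,0,0.025],0.4],[[-0.1,0.33,14],[0,0,0.025],0.4],[[-0.1,0.33,14],[0,0,0.025],0.4],[[-0.1,0.33,14],[0,0,0.025],0.4]]' 40; python3 -c "
from h import *
print(snap('wrist','w2'))"
```

```text
time: 3.4
tool_pos: [518.1, 273.7, 44.0]
tcp_rot: [179.8, 0.0, 112.1]
ft_force: [-1.2, -2.7, 8.0]
finger_gap: 53.8
{'time': 3.4, 'joint_pos': array([ 2.28578694e+01,  1.55126402e+01,  9.78397850e+01, -3.72609220e-02,
        6.64279728e+01,  8.18790266e-01]), 'qd': array([ 0.03463709,  0.05450801, -0.00593658, -0.08111121, -0.05932556,
        0.03520989]), 'joint_efforts': array([ 1.08673152e+00, -5.42734337e+01, -4.18451214e+01,  6.47033360e-01,
       -8.17492548e-01, -2.95272970e-02]), 'tool_pos': array([518.07705243, 273.72998515,  44.04306234]), 'tcp_rot': array([1.79779936e+02, 3.10671020e-02, 1.12053855e+02]), 'ft_force': array([-1.16532102, -2.6535268 ,  7.99447727]), 'wrist_torque': array([-0.44655557,  0.19630175, -0.03870668]), 'finger_gap': 53.78808847021237}
```

View pics/w2.png

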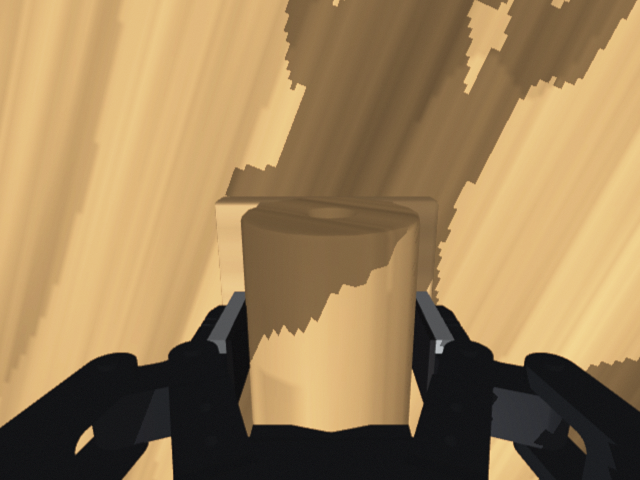

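```bash
python3 -m inch '[[[0,0,0],[0,0,0],0.7],[[0,0,0],[0,0,0],1],[[0,0,0],[0,0,0],1],[[0,0,0],[0,0,0],1]]'; python3 -c "
from h import *
print(snap('wrist','w3')['ft_force'])"
```

```text
time: 3.85
tool_pos: [516.2, 273.5, 41.3]
tcp_rot: [-180.0, -0.0, 112.1]
ft_force: [-0.0, 0.2, 0.6]
finger_gap: 85.7
[-0.04613137  0.21031222  0.6043781 ]
```

View pics/w3.png

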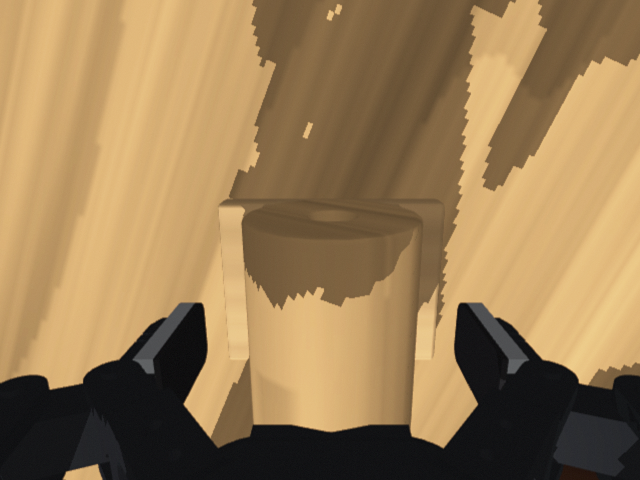

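```bash
python3 -m inch '[[[0,0,0.8],[0,0,0],1],[[0,0,0.8],[0,0,0],1],[[0,0,0.8],[0,0,0],0.7],[[0,0,0.8],[0,0,0],0.5],[[0,0,0.8],[0,0,0],0.4],[[0,0,0.8],[0,0,0],0.4],[[0,0,0.8],[0,0,0],0.4],[[0,0,0.8],[0,0,0],0.4]]' 40; python3 -c "
from h import *
print(snap('wrist','w4')['ft_force'])"
```

```text
time: 4.7
tool_pos: [516.7, 273.6, 33.7]
tcp_rot: [179.9, -0.0, 112.1]
ft_force: [1.3, 1.1, 1.8]
finger_gap: 54.4
[1.32071805 1.10991896 1.81151462]
```

```bash
python3 -m inch '[[[0,0,-1],[0,0,0],0.4],[[0,0,-3],[0,0,0],0.4],[[0,0,-6],[0,0,0],0.4],[[0,0,-9.5],[0,0,0],0.4],[[0,0,-13.7],[0,0,0],0.4],[[-1,-0.3,-13.7],[0,0,0.02],0.4],[[-3,-1,-13.7],[0,0,0.05],0.4],[[-6,-2.1,-13.7],[0,0,0.08],0.4],[[-9,-3.1,-13.7],[0,0,0.12],0.4],[[-12,-4.2,-13.7],[0,0,0.15],0.4],[[-15,-5.2,-13.7],[0,0,0.18],0.4],[[-18,-6.2,-13.7],[0,0,0.211],0.4],[[-20.5,-7.1,-13.7],[0,0,0.211],0.4],[[-21.7,-7.5,-13.7],[0,0,0.211],0.4],[[-21.7,-7.5,-13.7],[0,0,0.211],0.4],[[-21.7,-7.5,-13.7],[0,0,0.211],0.4],[[-21.7,-7.5,-13.7],[0,0,0.211],0.4]]'; python3 -c "
from h import *
print(snap('wrist','w5')['ft_force'])"
```

```text
time: 6.45
tool_pos: [528.1, 45.2, 170.1]
tcp_rot: [-180.0, -0.0, 100.0]
ft_force: [-0.4, 0.9, -1.1]
finger_gap: 54.7
[-0.39024005  0.86816579 -1.0728408 ]
```

View pics/w5.png

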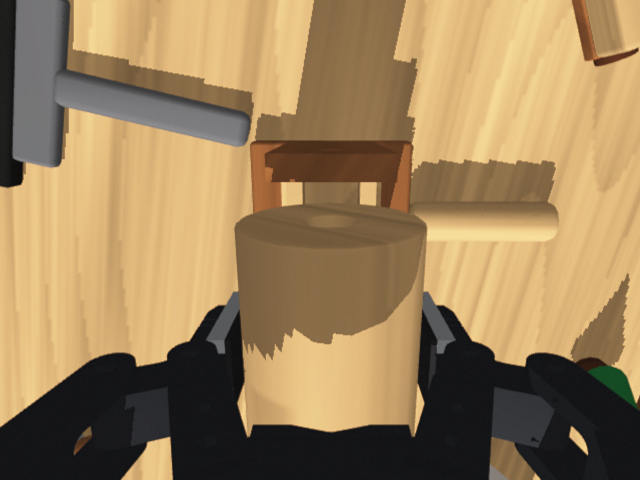

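```bash
python3 - <<'E'
import cv2
im=cv2.imread("pics/w5.png")[125:255,220:440];cv2.imwrite("pics/w5c.png",cv2.resize(im,None,fx=3.6,fy=3.6,interpolation=cv2.INTER_CUBIC))
E
```

```text
(no output)
```

View pics/w5c.png

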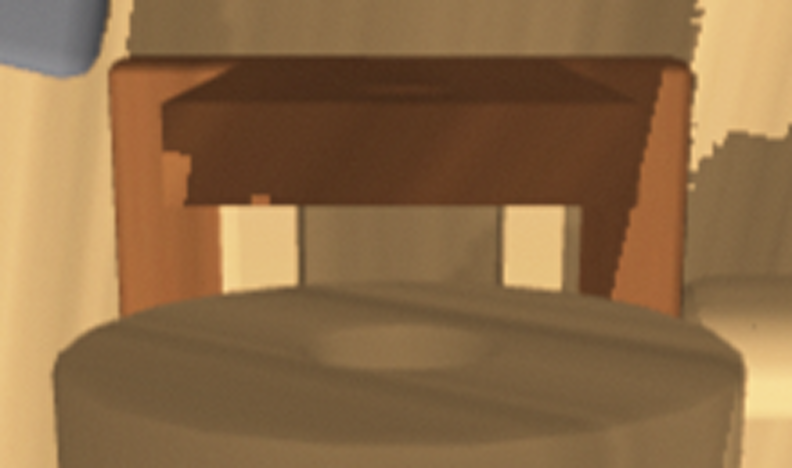

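```bash
python3 - <<'E'
from h import *
T=np.load("pics/w5_T.npy");R=T[:3,:3]
def loc(uv,z): return (R.T@(back("wrist",uv,z,T)-T[:3,3]))[:2]
for uv,z,y in [((331,153.3),124,55),((331,182),124,43),((331,140.8),16,55),((331,248),182.4+28,38)]:
    a=loc(uv,z);print(a, a[0]-y)
for u in (220,300,500,580): print(loc((220+u/3.6,190),71.5))
E
```

```text
[54.59869917 -0.36601764] -0.4013008339036048
[42.62772674 -0.34641138] -0.3722732639009152
[54.61815827 -0.24340494] -0.3818417281086681
[40.00706403 -0.44023487] 2.0070640263981048
[ 30.64532008 -27.84934568]
[ 30.66168212 -15.56274137]
[30.70258176 15.14967276]
[30.71893944 27.43300004]
```

```bash
python3 -m inch '[[[-0.24,0,0.5],[0,0,0],0.4],[[-0.24,0,1],[0,0,0],0.4],[[-0.24,0,2],[0,0,0],0.4],[[-0.24,0,3.5],[0,0,0],0.4],[[-0.24,0,5],[0,0,0],0.4],[[-0.24,0,6.5],[0,0,0],0.4],[[-0.24,0,7.5],[0,0,0],0.4],[[-0.24,0,8.1],[0,0,0],0.4],[[-0.24,0,8.4],[0,0,0],0.4],[[-0.24,0,8.6],[0,0,0],0.4],[[-0.24,0,8.75],[0,0,0],0.4],[[-0.24,0,8.75],[0,0,0],0.4]]'; python3 -c "
from h import *
print(snap('wrist','w6')['ft_force']);snap('scene','s6',(270,190,100,100),6)"
```

```text
time: 7.7
tool_pos: [529.0, 41.8, 83.1]
tcp_rot: [180.0, 0.0, 100.0]
ft_force: [0.1, 0.0, -1.9]
finger_gap: 54.5
[ 0.06859514  0.02600189 -1.917551  ]
```

View pics/s6.png

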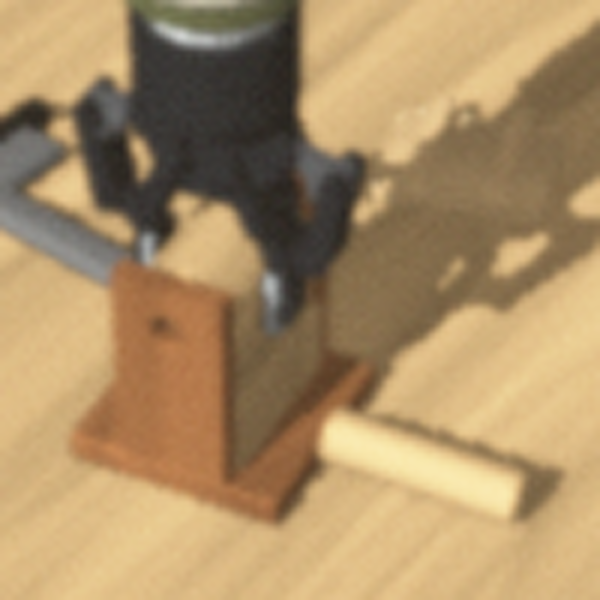

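View pics/w6.png

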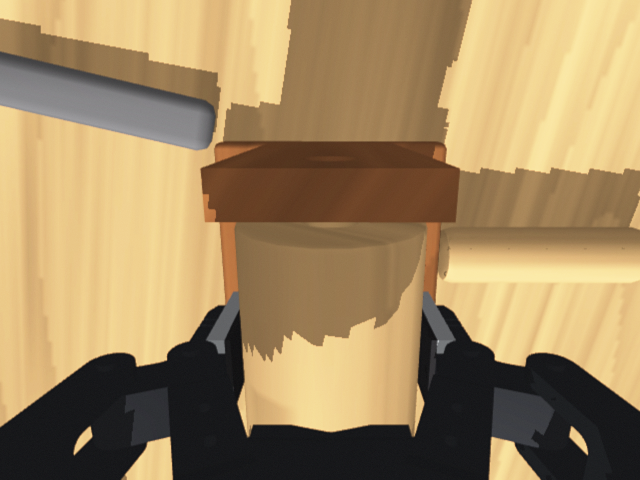

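```bash
python3 -m inch '[[[0,0,0.1],[0,0,0],0.4],[[0,0,0.2],[0,0,0],0.4],[[0,0,0.25],[0,0,0],0.4],[[0,0,0.25],[0,0,0],0.4]]'
```

```text
time: 8.2
tool_pos: [529.3, 41.8, 82.0]
tcp_rot: [179.9, 0.0, 100.0]
ft_force: [-7.2, -0.5, 12.0]
finger_gap: 54.3
```

```bash
python3 -m inch '[[[0,0,-0.1],[0,0,0],0.4],[[0,0,-0.1],[0,0,0],0.65],[[0,0,-0.1],[0,0,0],0.7],[[0,0,-0.1],[0,0,0],0.9],[[0,0,-0.1],[0,0,0],1],[[0,0,-0.1],[0,0,0],1],[[0,0,-1.1],[0,0,0],1],[[0,0,-4.1],[0,0,0],1],[[0,0,-8.1],[0,0,0],1],[[0,0,-12.1],[0,0,0],1],[[0,0,-12.1],[0,0,0],1],[[0,0,-12.1],[0,0,0],1]]'; python3 -c "
from h import *
print(snap('wrist','w7'))"
```

```text
time: 9.4
tool_pos: [529.9, 41.8, 203.6]
tcp_rot: [179.8, 0.0, 100.0]
ft_force: [-0.5, -0.0, -0.3]
finger_gap: 84.9
{'time': 9.4, 'joint_pos': array([-1.01534857e+00, -2.15988542e+00,  9.92637316e+01,  1.43252339e-03,
        8.26687374e+01, -1.09877205e+01]), 'qd': array([-9.98396420e-03,  1.87376435e+00,  2.83413392e+00, -2.25236158e-03,
       -5.90663836e-01, -1.41743566e-01]), 'joint_efforts': array([ 1.09244950e-02, -4.96565652e+01, -5.18107009e+01,  1.25494400e-03,
        6.10694289e-02,  4.07896138e-06]), 'tool_pos': array([529.85189183,  41.82623386, 203.5755019 ]), 'tcp_rot': array([1.79776482e+02, 4.19496773e-02, 9.99721101e+01]), 'ft_force': array([-0.51042803, -0.02876575, -0.30584965]), 'wrist_torque': array([-0.00541882,  0.02858523, -0.02778346]), 'finger_gap': 84.85704145748751}
```

View pics/w7.png

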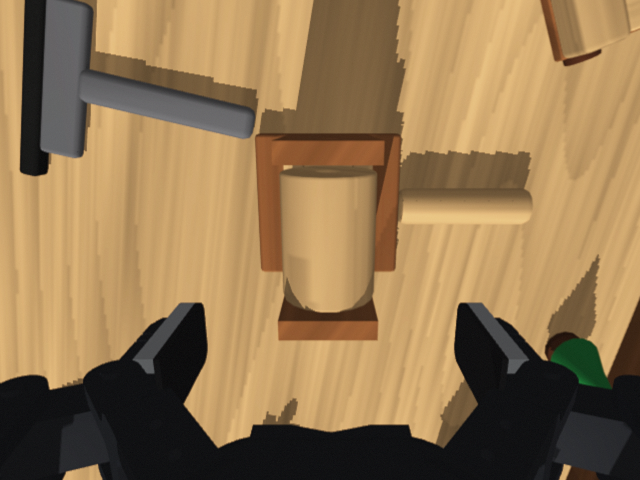

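```bash
python3 - <<'E'
import cv2
im=cv2.imread("pics/w7.png")[120:350,240:420];cv2.imwrite("pics/w7c.png",cv2.resize(im,None,fx=4,fy=2.6,interpolation=cv2.INTER_CUBIC))
E
```

```text
(no output)
```

View pics/w7c.png

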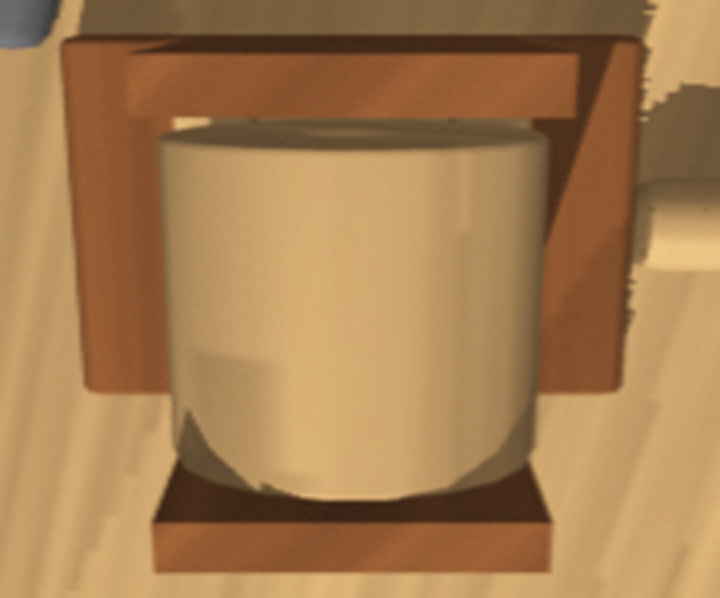

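```bash
python3 - <<'E'
from h import *
np.set_printoptions(precision=2,suppress=True)
T=np.load("pics/w7_T.npy");W="wrist"
P=[(-28,55,124,128,54),(28,55,124,579,52),(-28,43,124,128,118),(28,43,124,577,118),(-28,-43,124,154,523),(28,-43,124,551,522),(-28,-55,124,154,572),(28,-55,124,550,572),(-55,55,16,63,40),(55,55,16,641,40),(-55,-55,16,88,392),(55,-55,16,622,392)]
o=[(W,a[:3],np.array([240+a[3]/4,120+a[4]/2.6])) for a in P]
p,res=fit(o,[528,44,10],T);print("fork",p);print(res.T)
P=[(0,38,122.5,353,150),(0,-38,122.5,353,499)]
o=[(W,a[:3],np.array([240+a[3]/4,120+a[4]/2.6])) for a in P]
p2,res=fit(o,[528,44,10],T);print("roller",p2,res);d=p2[:2]-p[:2];a=np.radians(p[2]);print(d[0]*np.cos(a)+d[1]*np.sin(a),-d[0]*np.sin(a)+d[1]*np.cos(a))
print(place(p,[[0,-55,100],[0,0,100]]))
E
```

```text
fork [527.88  44.9    9.99]
[[-0.92  0.41 -0.02  0.04 -0.81  0.99 -0.1   0.55 -1.78  2.43 -1.46  0.72]
 [-0.66  0.2  -0.59 -0.52  0.35  0.65  0.9   0.81 -2.2  -2.07  2.23  2.17]]
roller [528.09  43.85   9.96] [[ 0.   -1.07]
 [ 0.    1.85]]
0.02350681196859475 -1.0661869255614564
[[537.42  -9.27 100.  ]
 [527.88  44.9  100.  ]]
```

```bash
python3 -m inch '[[[-2,-0.6,0],[0,0,0.02],1],[[-6,-1.7,0],[0,0,0.1],1],[[-11,-3.2,1],[0,0,0.2],1],[[-16,-4.6,2],[0,0,0.3],1],[[-21,-6,3],[0,0,0.4],1],[[-26,-7.5,4],[0,0,0.4625],1],[[-31,-8.9,5],[0,0,0.4625],1],[[-35,-10.1,5.4],[0,0,0.4625],1],[[-36.6,-10.5,5.4],[0,0,0.4625],1],[[-36.6,-10.5,5.4],[0,0,0.4625],1],[[-36.6,-10.5,5.4],[0,0,0.4625],1],[[-36.6,-10.5,5.4],[0,0,0.4625],1],[[-36.6,-10.5,5.4],[0,0,0.4625],1]]'; python3 -c "
from h import *
print(snap('wrist','w8')['tool_pos'])"
```

```text
time: 10.75
tool_pos: [488.9, -335.4, 147.1]
tcp_rot: [-180.0, -0.0, 73.6]
ft_force: [0.5, 0.9, 0.2]
finger_gap: 85.6
[ 488.93193595 -335.36839304  147.06630262]
```

View pics/w8.png

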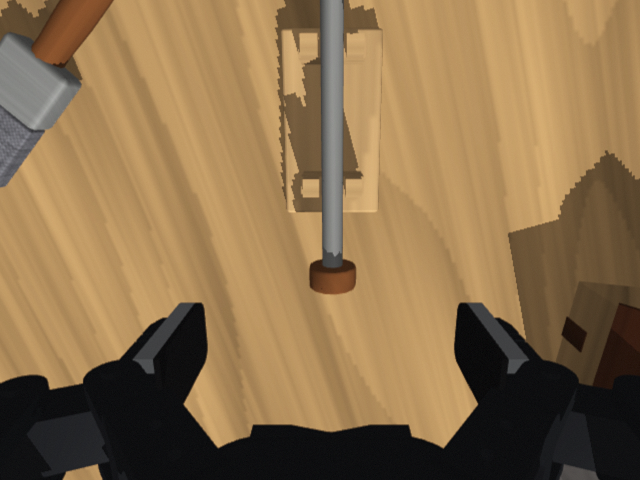

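```bash
python3 - <<'E'
import cv2
im=cv2.imread("pics/w8.png")[170:300,280:390];cv2.imwrite("pics/w8c.png",cv2.resize(im,None,fx=4.6,fy=4.6,interpolation=cv2.INTER_CUBIC))
E
```

```text
(no output)
```

View pics/w8c.png

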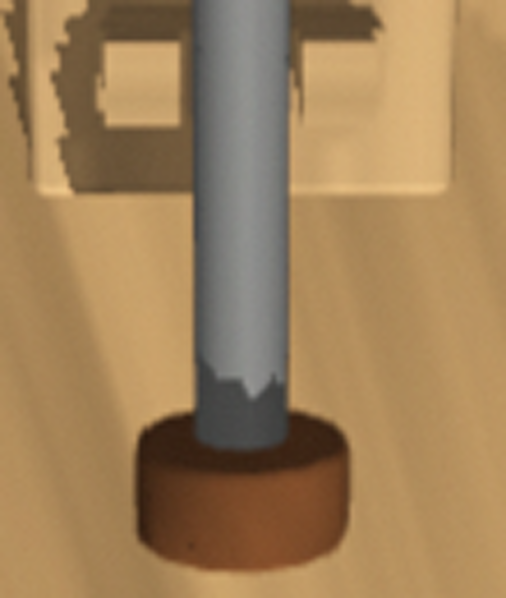

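```bash
python3 - <<'E'
from h import *
np.set_printoptions(precision=2,suppress=True)
T=np.load("pics/w8_T.npy");W="wrist"
o=[(W,(0,-75,51),(332.4,267.8)),(W,(0,-75,59),(332.4,273.3)),(W,(0,-89,59),(332.6,293.9)),(W,(0,-33,50),(332.5,197.6)),(W,(0,-23,50),(332.5,179.1)),(W,(0,45,51),(332.3,50))]
o2=o[:5]+[(W,(0,61,51),(332.2,15))]
print(back(W,(332.2,15),51,T))
p,res=fit(o[:5],[507,-278,-16.5],T);print(p,res.T)
q=back(W,(332.4,250),45,T);q2=back(W,(332.2,15),45,T);d=q2-q;print("yaw",np.degrees(np.arctan2(-d[0],d[1])))
g=place([p[0],p[1],-16.45],[0,-62,45])[0];print(g,T[:3,:3].T@(g-T[:3,3]))
E
```

```text
[ 522.43 -222.89   51.  ]
[ 506.59 -277.71  -16.31] [[ 0.04  0.1  -0.11 -0.02 -0.01]
 [ 0.78  0.19  2.8  -1.47 -1.13]]
yaw -16.239679012415692
[ 489.03 -337.17   45.  ] [ -1.74   0.65 102.07]
```

```bash
python3 -m inch '[[[-0.1,0.06,3],[0,0,0],1],[[-0.2,0.06,7],[0,0,0],0.7],[[-0.2,0.06,9.5],[0,0,0],0.5],[[-0.2,0.06,10.5],[0,0,0],0.5],[[-0.2,0.06,10.9],[0,0,0],0.5],[[-0.2,0.06,10.9],[0,0,0],0.5],[[-0.2,0.06,10.9],[0,0,0],0.5],[[-0.2,0.06,10.9],[0,0,0],0.5]]'; python3 -c "
from h import *
print(snap('wrist','w9')['tool_pos'])"
```

```text
time: 11.6
tool_pos: [489.8, -339.7, 40.2]
tcp_rot: [179.8, 0.1, 73.5]
ft_force: [-0.2, 0.1, -0.8]
finger_gap: 42.8
[ 489.75553005 -339.73651609   40.17269066]
```

View pics/w9.png

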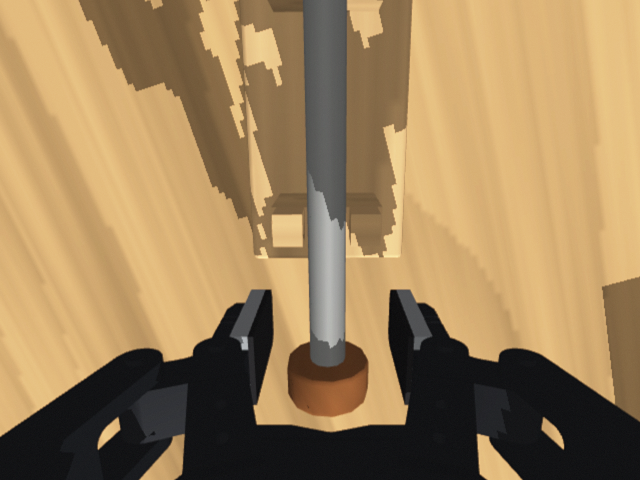

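```bash
python3 - <<'E'
from h import *
np.set_printoptions(precision=2,suppress=True)
T=np.load("pics/w9_T.npy");W="wrist";st=telemetry.sense();T2=toolT(st);print(T2[:3,3])
for uv,z in [((328,362),51),((328,381),59),((328,415),59),((288,247),50),((288,213),50),((328,362),45),((326,20),45)]:
    print(T[:3,:3].T@(back(W,uv,z,T)-T[:3,3]))
E
```

```text
[ 489.58 -339.64   39.91]
[ -8.15  -1.12 -10.82]
[ -9.73  -1.07 -18.82]
[-22.09  -1.08 -18.8 ]
[ 30.68 -13.22  -9.9 ]
[ 41.2  -12.94  -9.91]
[-11.95  -1.16  -4.82]
[94.01 -1.67 -4.94]
```

```bash
python3 -m inch '[[[0.4,-0.12,0],[0,0,0],0.5],[[0.4,-0.12,0.3],[0,0,0],0.4],[[0.4,-0.12,0.3],[0,0,0],0.3],[[0.4,-0.12,0.3],[0,0,0],0.15],[[0.4,-0.12,0.3],[0,0,0],0],[[0.4,-0.12,0.3],[0,0,0],0],[[0.4,-0.12,0.3],[0,0,0],0],[[0.4,-0.12,0.3],[0,0,0],0]]' 60; python3 -c "
from h import *
print(snap('wrist','w10')['ft_force'])"
```

```text
time: 12.45
tool_pos: [488.6, -334.7, 35.2]
tcp_rot: [-180.0, -0.0, 73.5]
ft_force: [0.1, 1.1, 0.6]
finger_gap: 10.0
[0.13345732 1.10234228 0.57985709]
```

View pics/w10.png

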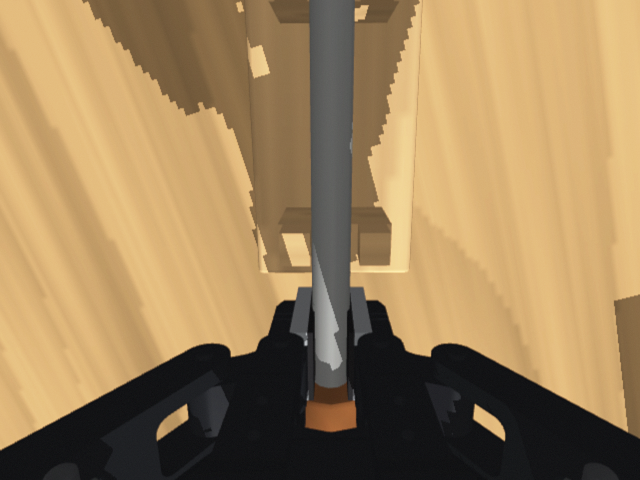

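```bash
python3 -m inch '[[[0,0,0],[0,0,0],0],[[0,0,0],[0,0,0],0]]' 60; python3 -c "
from h import *
s=telemetry.sense();print(s['tool_pos'],s['tcp_rot'],s['qd'])
print(snap('wrist','w11')['ft_force'])
T=toolT(s)
for uv,z in [((331,388),51),((330,265),50),((330,232),50),((331,388),45),((331.5,10),45)]:
    print(T[:3,:3].T@(back('wrist',uv,z,T)-T[:3,3]))"
```

```text
time: 12.7
tool_pos: [488.6, -334.7, 35.3]
tcp_rot: [-180.0, -0.0, 73.5]
ft_force: [-0.5, 1.2, 0.0]
finger_gap: 9.7
[ 488.62117634 -334.70063064   35.27393424] [-1.79995371e+02 -5.37123130e-03  7.34669446e+01] [ 0.01363781 -0.02111639 -0.09452668  0.10114132  0.11786286  0.00269258]
[-0.49395658  1.22650737  0.025196  ]
[-14.42716342  -0.13692926 -15.7274073 ]
[ 26.64353241  -0.49714457 -14.72352799]
[ 36.68709829  -0.50712654 -14.72258564]
[-18.70932095  -0.12312363  -9.7278098 ]
[95.38075934 -0.17944322 -9.7171098 ]
```

```bash
python3 -m inch '[[[0,0,-0.5],[0,0,0],0],[[0,0,-1.5],[0,0,0],0],[[0,0,-3.5],[0,0,0],0],[[0,0,-6],[0,0,0],0],[[0,0,-9],[0,0,0],0],[[1,0.1,-11],[0,0,-0.02],0],[[3,0.3,-11],[0,0,-0.08],0],[[6,0.7,-11],[0,0,-0.15],0],[[9,1,-11],[0,0,-0.22],0],[[12,1.3,-11],[0,0,-0.3],0],[[15,1.7,-11],[0,0,-0.37],0],[[17.5,1.9,-11],[0,0,-0.44],0],[[19.2,2.1,-11],[0,0,-0.4625],0],[[19.2,2.1,-11],[0,0,-0.4625],0],[[19.2,2.1,-11],[0,0,-0.4625],0],[[19.2,2.1,-11],[0,0,-0.4625],0],[[19.2,2.1,-11],[0,0,-0.4625],0]]' 60; python3 -c "
from h import *
s=snap('wrist','w12');print(s['tool_pos'],s['tcp_rot'],s['qd'])
snap('top','t12',(290,220,140,105),5.5);snap('scene','s12',(220,180,120,120),5)"
```

```text
time: 14.45
tool_pos: [563.1, -157.7, 145.3]
tcp_rot: [-180.0, 0.0, 99.9]
ft_force: [-0.4, -0.1, -0.7]
finger_gap: 10.1
[ 563.08322676 -157.67289365  145.33506884] [-1.79990103e+02  1.12799406e-02  9.98645045e+01] [ 0.05756257  0.07505617  0.07840366  0.15707839 -0.00242462 -0.0807938 ]
```

View pics/w12.png

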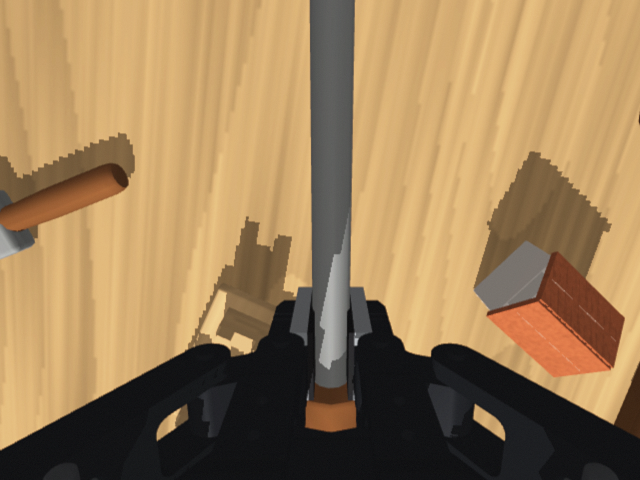

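View pics/t12.png

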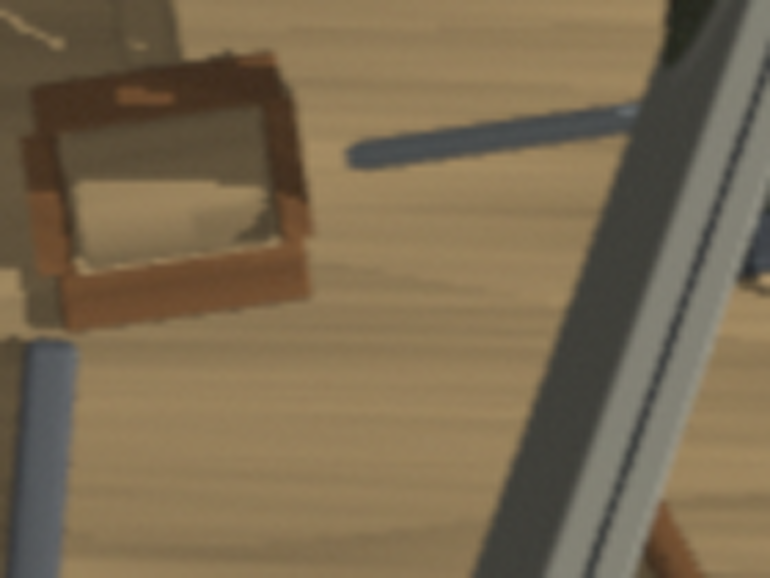

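View pics/s12.png

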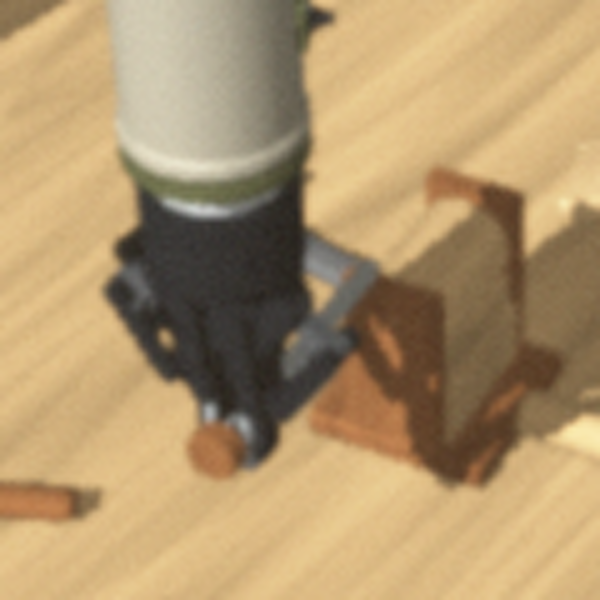

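```bash
python3 -m inch '[[[0,0.06,0.3],[0,-0.06,0],0],[[0.2,0.06,1.2],[0,-0.12,-0.002],0],[[0.4,0.06,2.2],[0,-0.1745,-0.002],0],[[0.6,0.06,2.9],[0,-0.1745,-0.002],0],[[0.6,0.06,2.92],[0,-0.1745,-0.002],0],[[0.6,0.06,2.92],[0,-0.1745,-0.002],0],[[0.6,0.06,2.92],[0,-0.1745,-0.002],0],[[0.6,0.06,2.92],[0,-0.1745,-0.002],0]]' 60; python3 -c "
from h import *
s=telemetry.sense();print(s['tool_pos'],s['tcp_rot'])
T=toolT(s);m=np.array([537.42,-9.27,100]);a=np.array([-.1736,.9848,0]);l=np.array([.9848,.1736,0])
t=T[:3,3]+T[:3,:3]@[135,-.15,-9.7];d=t-m;print('tip s,l,w',d@a,d@l,d[2])
snap('top','t13',(290,220,140,105),5.5);snap('scene','s13',(220,180,120,120),5)"
```

```text
time: 15.4
tool_pos: [563.4, -151.3, 116.8]
tcp_rot: [180.0, 10.0, 100.0]
ft_force: [0.6, -0.7, -1.2]
finger_gap: 10.1
[ 563.40910156 -151.32323896  116.82771131] [179.95142864  10.00325746 100.02376824]
tip s,l,w -9.775357748134121 0.7133487628845664 2.9300595354143297
```

View pics/s13.png

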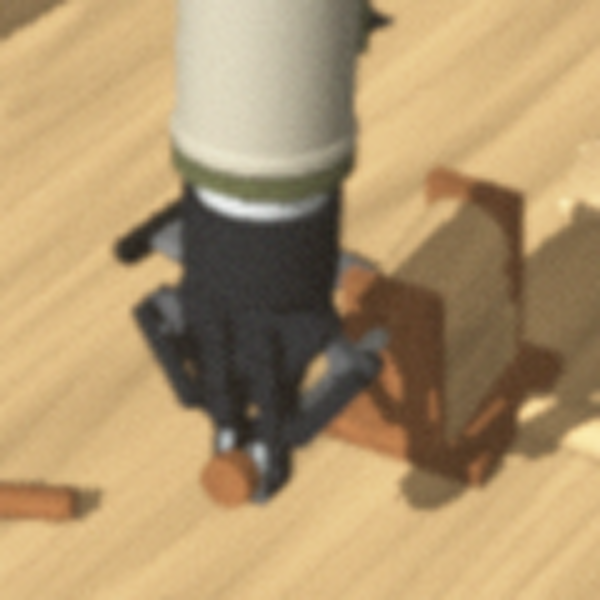

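View pics/t13.png

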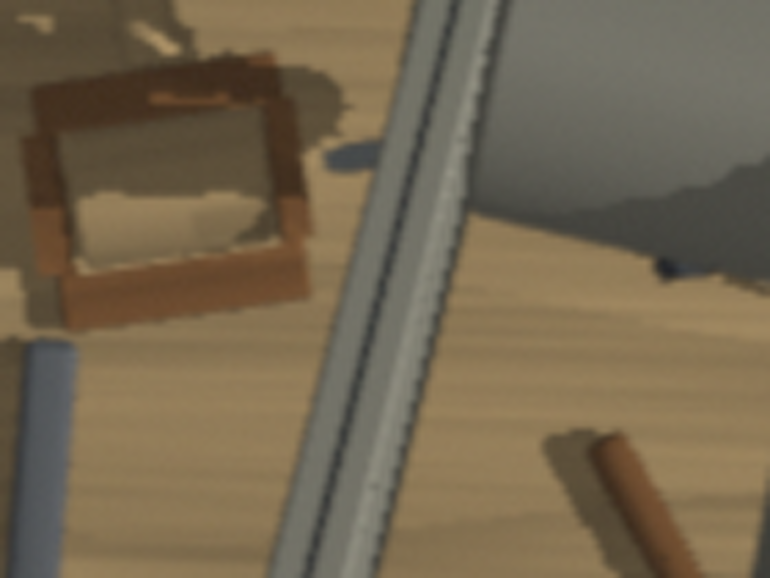

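```bash
python3 -c "
from h import *
s=telemetry.sense();T=toolT(s);m=np.array([537.42,-9.27,100]);a=np.array([-.1736,.9848,0]);l=np.array([.9848,.1736,0])
t=T[:3,3]+T[:3,:3]@[135,-.15,-9.7]
mt=place([528.5,43.2,10],[0,-55,100])[0]
for v in (156,158,160):
  b=back('top',(290+326/5.5,220+v/5.5),103);print(b,(b-mt)@a,(b-mt)@l)
print(t,proj('top',t))"
```

```text
[542.63030159 -20.66287835 103.        ] -10.346063019654627 2.826389859063515
[541.82415724 -20.68247409 103.        ] -10.225414245581582 2.0290970829534967
[541.01809248 -20.70206789 103.        ] -10.104777382776707 1.231883021013017
[539.64180929 -18.57804794 102.6906601 ] [[348.29281778 249.68911453]]
```

```bash
python3 -m inch '[[[0.1,-0.09,0.05],[0,0,0],0],[[0.3,-0.09,0.05],[0,0,0],0],[[0.6,-0.09,0.05],[0,0,0],0],[[0.9,-0.09,0.05],[0,0,0],0],[[1.2,-0.09,0.05],[0,0,0],0],[[1.4,-0.09,0.05],[0,0,0],0],[[1.4,-0.09,0.05],[0,0,0],0]]' 60; cat > tip.py <<'E'
from h import *
s=telemetry.sense()
T=toolT(s);m=np.array([537.42,-9.27,100]);a=np.array([-.1736,.9848,0]);l=np.array([.9848,.1736,0])
t=T[:3,3]+T[:3,:3]@[135,-.15,-9.7];d=t-m;x=T[:3,0]
print('t',s['time'],'tip s,l,w',np.round([d@a,d@l,d[2]],2),'pitch',round(np.degrees(np.arcsin(-x[2])),2),'yawerr',round(np.degrees(x@l),2))
d=d-x*((d@a)/(x@a));print('line at s=0 l,w',np.round([d@l,d[2]],2),'F s,l,w',np.round([s['ft_force']@a,s['ft_force']@l,s['ft_force'][2]],1),'tq',np.round(s['wrist_torque'],2),'gap',round(s['finger_gap'],1))
E
python3 tip.py
```

```text
time: 16.2
tool_pos: [559.6, -136.9, 113.1]
tcp_rot: [-180.0, 10.0, 100.1]
ft_force: [0.3, 0.2, -1.0]
finger_gap: 10.0
t 16.2 tip s,l,w [ 5.1  -0.73 -0.81] pitch 9.99 yawerr -0.11
line at s=0 l,w [-0.72  0.09] F s,l,w [ 0.1  0.3 -1. ] tq [ 0.05 -0.03  0.03] gap 10.0
```

```bash
python3 -m inch '[[[0.2,0.04,0],[0,0,0],0],[[0.5,0.05,0],[0,0,0],0],[[0.7,0.05,0],[0,0,0],0],[[0.9,0.05,0],[0,0,0],0],[[0.9,0.05,0],[0,0,0],0]]' 60; python3 tip.py
```

```text
time: 16.7
tool_pos: [558.5, -128.2, 111.5]
tcp_rot: [-180.0, 10.0, 100.1]
ft_force: [-0.2, 0.8, -0.6]
finger_gap: 10.1
t 16.7 tip s,l,w [13.86 -0.26 -2.37] pitch 9.99 yawerr -0.1
line at s=0 l,w [-0.23  0.07] F s,l,w [ 0.9 -0.1 -0.6] tq [0.01 0.03 0.01] gap 10.1
```

```bash
python3 -m inch '[[[0.1,0,0],[0,0,0],0],[[0.2,0,0],[0,0,0],0],[[0.3,0,0],[0,0,0],0],[[0.4,0,0],[0,0,0],0],[[0.5,0,0],[0,0,0],0],[[0.5,0,0],[0,0,0],0]]' 60; python3 tip.py
```

```text
time: 17.3
tool_pos: [557.8, -123.6, 110.8]
tcp_rot: [-180.0, 10.0, 100.1]
ft_force: [0.2, -0.2, 0.4]
finger_gap: 9.8
t 17.3 tip s,l,w [18.54 -0.17 -3.11] pitch 10.0 yawerr -0.09
line at s=0 l,w [-0.14  0.16] F s,l,w [-0.2  0.1  0.4] tq [-0.02  0.05  0.04] gap 9.8
```

```bash
python3 -m inch '[[[0.1,0,0],[0,0,0],0],[[0.2,0,0],[0,0,0],0],[[0.3,0,0],[0,0,0],0],[[0.4,0,0],[0,0,0],0],[[0.5,0,0],[0,0,0],0],[[0.6,0,0],[0,0,0],0],[[0.6,0,0],[0,0,0],0]]' 60; python3 tip.py; python3 -c "
from h import *
snap('top','t14',(290,220,140,105),5.5)"
```

```text
time: 18.0
tool_pos: [556.7, -117.5, 109.6]
tcp_rot: [-180.0, 10.0, 100.1]
ft_force: [-0.7, 0.1, -0.4]
finger_gap: 10.0
t 18.0 tip s,l,w [24.68 -0.16 -4.21] pitch 9.98 yawerr -0.09
line at s=0 l,w [-0.12  0.14] F s,l,w [ 0.2 -0.6 -0.4] tq [ 0.09  0.02 -0.01] gap 10.0
```

View pics/t14.png

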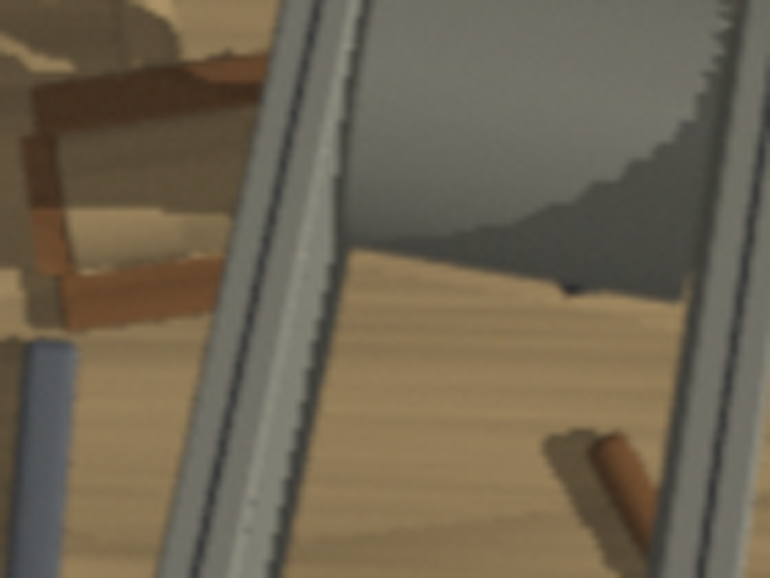

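```bash
cat > plan.py <<'E'
from h import *
import sys
s=telemetry.sense();T=toolT(s);m=np.array([537.42,-9.27,100]);a=np.array([-.1736,.9848,0]);l=np.array([.9848,.1736,0])
def tgt(ts,wl,th,ll=0.):  # tip s, w of the axis line at s=0, tilt deg
    t=np.radians(th);up=np.array([0,0,1.]);x=a*np.cos(t)-up*np.sin(t);z=-(a*np.sin(t)+up*np.cos(t));y=np.cross(z,x)
    R=np.c_[x,y,z];tip=m+a*ts+l*ll+up*(wl-ts*np.tan(t));return R,tip-R@[135,-.15,-9.7]
for g in sys.argv[1:]:
    v=[float(q) for q in g.split(',')];R,p=tgt(*v)
    print(g,'shift cm',np.round(T[:3,:3].T@(p-T[:3,3])/10,3),'turn',np.round(Ro.from_matrix(T[:3,:3].T@R).as_rotvec(),4))
E
python3 plan.py 28,0.1,10 32,0,8 36,-0.2,6 42,-0.4,4
```

```text
28,0.1,10 shift cm [ 0.334 -0.003 -0.003] turn [ 0.0001 -0.0004  0.0017]
32,0,8 shift cm [ 0.764 -0.003  0.365] turn [0.0001 0.0345 0.0017]
36,-0.2,6 shift cm [ 1.208 -0.002  0.714] turn [0.     0.0694 0.0017]
42,-0.4,4 shift cm [ 1.862e+00 -1.000e-03  1.013e+00] turn [-0.      0.1043  0.0017]
```

```bash
python3 -m inch '[[[0.2,0,0],[0,0,0],0],[[0.33,0,0],[0,0,0],0],[[0.55,0,0.18],[0,0.017,0],0],[[0.76,0,0.36],[0,0.0345,0],0],[[1,0,0.54],[0,0.052,0],0],[[1.2,0,0.71],[0,0.0694,0],0],[[1.53,0,0.86],[0,0.087,0],0],[[1.86,0,1.01],[0,0.104,0],0],[[1.86,0,1.01],[0,0.104,0],0]]' 60; python3 tip.py; python3 plan.py 48,-.4,4 55,-.4,4 62,-.4,4 70,-.4,4
```

```text
time: 18.95
tool_pos: [553.5, -101.1, 96.0]
tcp_rot: [-180.0, 3.9, 100.1]
ft_force: [0.4, 1.3, -1.0]
finger_gap: 10.2
t 18.95 tip s,l,w [42.16 -0.45 -3.63] pitch 3.93 yawerr -0.07
line at s=0 l,w [-0.4  -0.73] F s,l,w [ 1.2  0.7 -1. ] tq [ 0.23 -0.05  0.04] gap 10.2
48,-.4,4 shift cm [ 0.582  0.03  -0.043] turn [-0.0007 -0.0012  0.0012]
55,-.4,4 shift cm [ 1.284  0.031 -0.042] turn [-0.0007 -0.0012  0.0012]
62,-.4,4 shift cm [ 1.986  0.031 -0.041] turn [-0.0007 -0.0012  0.0012]
70,-.4,4 shift cm [ 2.788  0.032 -0.041] turn [-0.0007 -0.0012  0.0012]
```

```bash
python3 -m inch '[[[0.3,0.02,-0.02],[0,0,0.001],0],[[0.7,0.02,-0.03],[0,0,0.001],0],[[1.1,0.03,-0.04],[0,0,0.001],0],[[1.5,0.03,-0.04],[0,0,0.001],0],[[1.9,0.03,-0.04],[0,0,0.001],0],[[2.3,0.03,-0.04],[0,0,0.001],0],[[2.6,0.03,-0.04],[0,0,0.001],0],[[2.8,0.03,-0.04],[0,0,0.001],0],[[2.8,0.03,-0.04],[0,0,0.001],0]]' 60; python3 tip.py; python3 plan.py 74,-.4,3 80,-.3,2 85,0,1 90,0,0.5
```

```text
time: 19.85
tool_pos: [549.1, -73.5, 94.8]
tcp_rot: [-180.0, 4.0, 100.0]
ft_force: [0.5, -0.3, -1.4]
finger_gap: 10.2
t 19.85 tip s,l,w [70.09  0.1  -4.93] pitch 4.01 yawerr -0.05
line at s=0 l,w [ 0.15 -0.02] F s,l,w [-0.4  0.4 -1.4] tq [ 0.09 -0.02 -0.03] gap 10.2
74,-.4,3 shift cm [ 0.405 -0.02   0.146] turn [-0.0002  0.0177  0.0008]
80,-.3,2 shift cm [ 1.018 -0.019  0.221] turn [-0.0002  0.0351  0.0008]
85,0,1 shift cm [ 1.533 -0.019  0.26 ] turn [-0.0002  0.0526  0.0008]
90,0,0.5 shift cm [ 2.042 -0.019  0.272] turn [-0.0002  0.0613  0.0008]
```

```bash
python3 -m inch '[[[0.2,-0.01,0.07],[0,0.009,0],0],[[0.4,-0.02,0.146],[0,0.0177,0],0],[[0.7,-0.02,0.18],[0,0.026,0],0],[[1.02,-0.02,0.22],[0,0.035,0],0],[[1.28,-0.02,0.23],[0,0.044,0],0],[[1.53,-0.02,0.24],[0,0.0526,0],0],[[1.8,-0.02,0.24],[0,0.0613,0],0],[[2.04,-0.02,0.24],[0,0.0613,0],0],[[2.04,-0.02,0.24],[0,0.0613,0],0],[[2.04,-0.02,0.24],[0,0.0613,0],0]]' 60; python3 tip.py; python3 plan.py 95,.3,0.2 104,.3,0 112,.3,0 120,0.3,0
```

```text
time: 20.85
tool_pos: [545.4, -53.8, 91.0]
tcp_rot: [-180.0, 0.5, 100.0]
ft_force: [-0.2, 0.2, -3.5]
finger_gap: 10.0
t 20.85 tip s,l,w [89.81 -0.11 -0.47] pitch 0.51 yawerr -0.04
line at s=0 l,w [-0.04  0.33] F s,l,w [ 0.3 -0.1 -3.5] tq [-0.21 -0.06  0.02] gap 10.0
95,.3,0.2 shift cm [0.524 0.001 0.025] turn [-0.0002  0.0055  0.0008]
104,.3,0 shift cm [1.427 0.002 0.031] turn [-0.0002  0.009   0.0008]
112,.3,0 shift cm [2.227 0.003 0.024] turn [-0.0002  0.009   0.0008]
120,0.3,0 shift cm [3.027e+00 3.000e-03 1.700e-02] turn [-0.0002  0.009   0.0008]
```

```bash
python3 -m inch '[[[0.2,0,0.01],[0,0.003,0],0],[[0.4,0,0.02],[0,0.005,0],0],[[0.6,0,0.02],[0,0.007,0],0],[[0.8,0,0.02],[0,0.009,0],0],[[0.9,0,0.03],[0,0.009,0],0],[[1.0,0,0.03],[0,0.009,0],0],[[1.1,0,0.03],[0,0.009,0],0],[[1.1,0,0.03],[0,0.009,0],0]]' 60; python3 tip.py
```

```text
time: 21.65
tool_pos: [543.8, -43.7, 90.9]
tcp_rot: [180.0, 0.0, 100.0]
ft_force: [0.5, -1.1, -3.4]
finger_gap: 9.8
t 21.65 tip s,l,w [100.02   0.14   0.52] pitch 0.05 yawerr -0.01
line at s=0 l,w [0.15 0.6 ] F s,l,w [-1.1  0.3 -3.4] tq [-0.48 -0.09 -0.06] gap 9.8
```

```bash
python3 -m inch '[[[0.1,0,0.02],[0,0,0],0],[[0.2,0,0.02],[0,0,0],0],[[0.3,0,0.02],[0,0,0],0],[[0.4,0,0.02],[0,0,0],0],[[0.5,0,0.02],[0,0,0],0],[[0.6,0,0.02],[0,0,0],0],[[0.6,0,0.02],[0,0,0],0]]' 60; python3 tip.py
```

```text
time: 22.35
tool_pos: [542.7, -37.5, 90.7]
tcp_rot: [180.0, 0.0, 100.0]
ft_force: [1.2, -5.2, -2.7]
finger_gap: 10.1
t 22.35 tip s,l,w [1.0627e+02 2.0000e-02 2.4000e-01] pitch 0.05 yawerr -0.04
line at s=0 l,w [0.09 0.33] F s,l,w [-5.3  0.3 -2.7] tq [-0.9  -0.16  0.  ] gap 10.1
```

```bash
python3 plan.py 105.5,0.6,1 105.5,1,1; python3 -c "
from h import *
snap('wrist','w15')"
```

```text
105.5,0.6,1 shift cm [-0.091 -0.012 -0.076] turn [ 0.0001 -0.0166  0.0007]
105.5,1,1 shift cm [-0.092 -0.012 -0.116] turn [ 0.0001 -0.0166  0.0007]
```

View pics/w15.png

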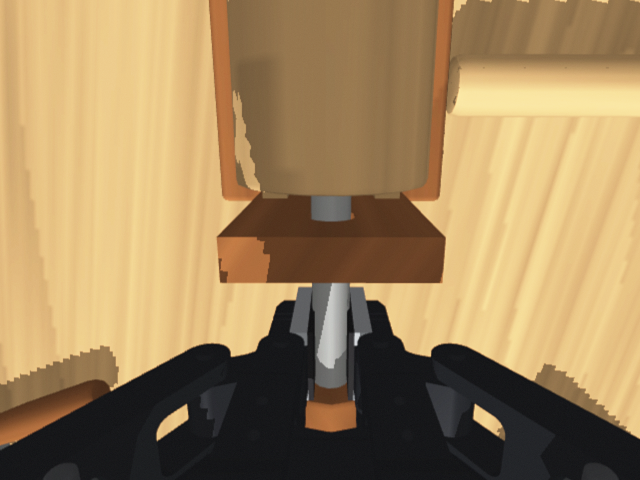

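```bash
python3 -m inch '[[[-0.05,-0.01,-0.04],[0,-0.008,0],0],[[-0.09,-0.01,-0.08],[0,-0.0166,0],0],[[-0.09,-0.01,-0.08],[0,-0.0166,0],0]]' 60; python3 tip.py
```

```text
time: 22.7
tool_pos: [542.6, -37.9, 91.4]
tcp_rot: [180.0, 1.0, 100.1]
ft_force: [1.4, -1.8, -1.1]
finger_gap: 10.2
t 22.7 tip s,l,w [106.08  -0.11  -1.17] pitch 0.98 yawerr -0.06
line at s=0 l,w [-0.01  0.64] F s,l,w [-2.   1.1 -1.1] tq [-0.36 -0.14 -0.1 ] gap 10.2
```

```bash
python3 -m inch '[[[0.1,0,0],[0,-0.006,0],0],[[0.2,0,0],[0,-0.006,0],0],[[0.3,0,0],[0,-0.006,0],0],[[0.4,0,0],[0,-0.006,0],0],[[0.4,0,0],[0,-0.006,0],0]]' 60; python3 tip.py
```

```text
time: 23.2
tool_pos: [541.9, -34.1, 91.3]
tcp_rot: [180.0, 1.3, 100.0]
ft_force: [0.9, -2.6, -1.3]
finger_gap: 10.0
t 23.2 tip s,l,w [109.9   -0.11  -2.08] pitch 1.29 yawerr -0.03
line at s=0 l,w [-0.05  0.4 ] F s,l,w [-2.7  0.4 -1.3] tq [-0.38 -0.12 -0.05] gap 10.0
```

```bash
python3 -m inch '[[[0.15,0,0],[0,0,0],0],[[0.3,0,0],[0,0,0],0],[[0.45,0,0],[0,0,0],0],[[0.6,0,0],[0,0,0],0],[[0.75,0,0],[0,0,0],0],[[0.75,0,0],[0,0,0],0]]' 60; python3 tip.py;  python3 -c "
from h import *
snap('wrist','w16')"
```

```text
time: 23.8
tool_pos: [540.5, -26.6, 91.0]
tcp_rot: [-180.0, 1.3, 100.0]
ft_force: [0.6, -2.1, -1.8]
finger_gap: 9.8
t 23.8 tip s,l,w [117.57  -0.2   -2.3 ] pitch 1.29 yawerr -0.04
line at s=0 l,w [-0.12  0.34] F s,l,w [-2.2  0.3 -1.8] tq [-0.28 -0.05 -0.02] gap 9.8
```

View pics/w16.png

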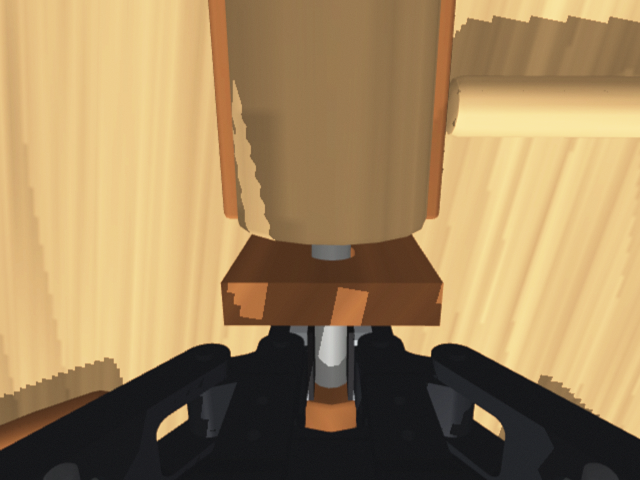

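```bash
python3 -m inch '[[[0.12,0,0],[0,0,0],0],[[0.25,0,0],[0,0,0],0],[[0.25,0,0],[0,0,0],0],[[0.25,0,0],[0,0,0],0.1],[[0.25,0,0],[0,0,0],0.25],[[0.25,0,0],[0,0,0],0.45],[[0.25,0,0],[0,0,0],0.5],[[0.25,0,0],[0,0,0],0.5],[[0.25,0,0],[0,0,0],0.5]]' 60; python3 tip.py;  python3 -c "
from h import *
snap('wrist','w17')"
```

```text
time: 24.75
tool_pos: [540.2, -24.4, 91.1]
tcp_rot: [-180.0, 1.3, 100.0]
ft_force: [-0.5, -0.2, -0.4]
finger_gap: 42.9
t 24.75 tip s,l,w [119.79  -0.12  -2.31] pitch 1.3 yawerr -0.03
line at s=0 l,w [-0.06  0.41] F s,l,w [-0.1 -0.5 -0.4] tq [-0.02  0.01 -0.03] gap 42.9
```

View pics/w17.png

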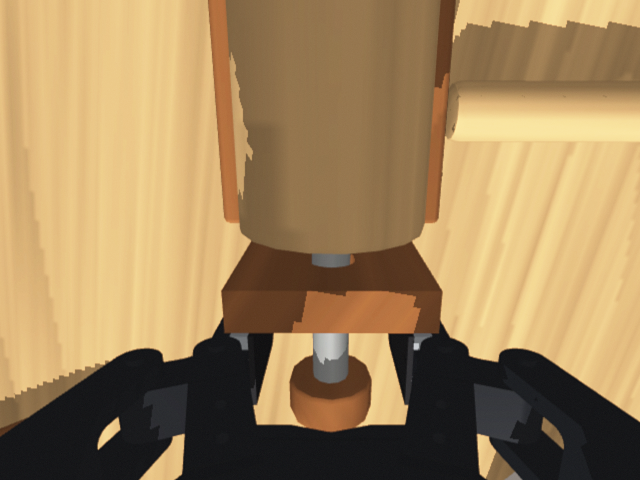

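```bash
python3 -m inch '[[[0,0,-1],[0,0,0],0.5],[[0,0,-4],[0,0,0],0.5],[[0,0,-7],[0,0,0],0.5],[[-2,0,-7],[0,0.022,0],0.3],[[-5.3,0,-7],[0,0.022,0],0],[[-5.4,0,-7],[0,0.022,0],0],[[-5.4,0,-7],[0,0.022,0],0],[[-5.4,0,-7],[0,0.022,0],0],[[-5.4,0,-7],[0,0.022,0],0]]' 40; python3 tip.py;  python3 -c "
from h import *
print(snap('wrist','w18')['tool_pos'])"
```

```text
time: 25.7
tool_pos: [549.1, -75.2, 162.2]
tcp_rot: [-180.0, 0.0, 100.1]
ft_force: [-0.5, 0.5, 0.1]
finger_gap: 0.2
t 25.7 tip s,l,w [68.05 -0.27 71.81] pitch 0.02 yawerr -0.08
line at s=0 l,w [-0.18 71.84] F s,l,w [ 0.5 -0.4  0.1] tq [ 0.02 -0.    0.02] gap 0.2
[549.10169506 -75.1907081  162.16916343]
```

View pics/w18.png

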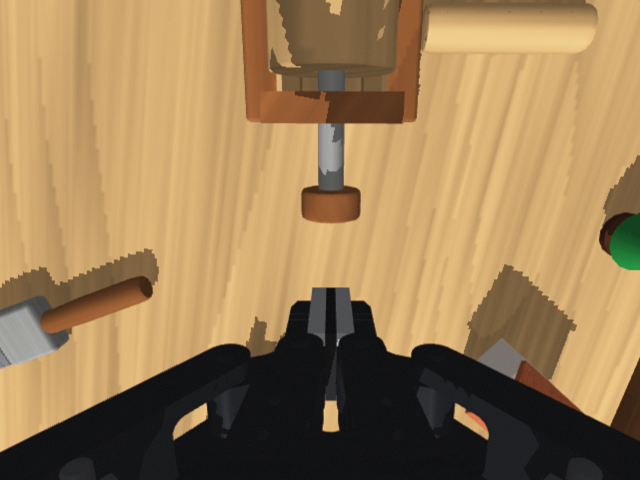

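```bash
python3 -m inch '[[[0,0.02,2],[0,0,0],0],[[0,0.02,5],[0,0,0],0],[[0,0.02,6.7],[0,0,0],0],[[0,0.02,6.7],[0,0,0],0],[[0.4,0.02,6.7],[0,0,0],0],[[0.8,0.02,6.7],[0,0,0],0],[[1.1,0.02,6.7],[0,0,0],0],[[1.4,0.02,6.7],[0,0,0],0],[[1.7,0.02,6.7],[0,0,0],0],[[2,0.02,6.7],[0,0,0],0],[[2,0.02,6.7],[0,0,0],0]]' 40; python3 tip.py;  python3 -c "
from h import *
print(snap('wrist','w19')['tool_pos'])"
```

```text
time: 26.85
tool_pos: [546.6, -56.4, 95.9]
tcp_rot: [179.9, 0.1, 100.0]
ft_force: [1.3, -2.8, 1.6]
finger_gap: 0.2
t 26.85 tip s,l,w [87.03  0.59  5.4 ] pitch 0.08 yawerr -0.03
line at s=0 l,w [0.64 5.53] F s,l,w [-3.   0.8  1.6] tq [-0.38 -0.2  -0.01] gap 0.2
[546.56946296 -56.37863228  95.90098167]
```

View pics/w19.png

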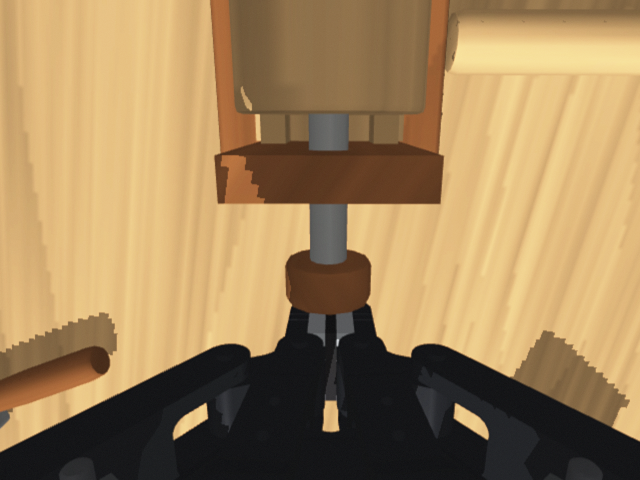

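```bash
python3 -m inch '[[[0.2,-0.05,0],[0,0,0],0],[[0.5,-0.05,0],[0,0,0],0],[[0.8,-0.05,0],[0,0,0],0],[[1.1,-0.05,0],[0,0,0],0],[[1.4,-0.05,0],[0,0,0],0],[[1.6,-0.05,0],[0,0,0],0],[[1.8,-0.05,0],[0,0,0],0],[[1.8,-0.05,0],[0,0,0],0]]' 40; python3 tip.py;  python3 -c "
from h import *
print(snap('wrist','w20')['tool_pos'])"
```

```text
time: 27.7
tool_pos: [542.9, -39.0, 95.6]
tcp_rot: [179.9, 0.1, 100.0]
ft_force: [2.8, -3.3, 3.2]
finger_gap: -0.0
t 27.7 tip s,l,w [1.0481e+02 3.0000e-02 5.1100e+00] pitch 0.08 yawerr -0.02
line at s=0 l,w [0.07 5.26] F s,l,w [-3.8  2.2  3.2] tq [-0.52 -0.43 -0.02] gap -0.0
[542.8953374  -38.96947162  95.60170858]
```

View pics/w20.png

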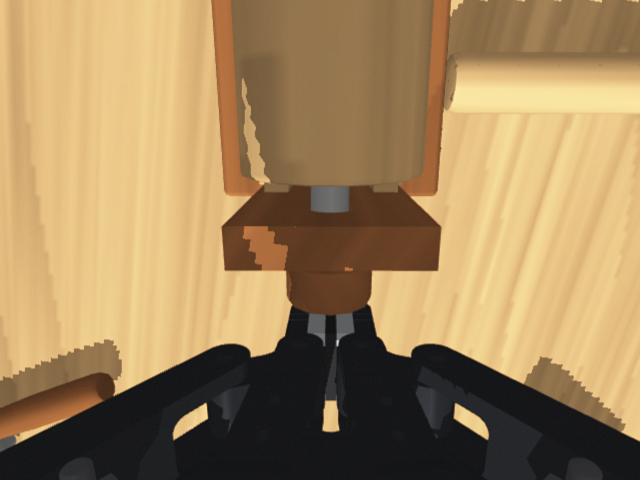

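```bash
python3 -m inch '[[[0.15,0,0],[0,0,0],0],[[0.3,0,0],[0,0,0],0],[[0.3,0,0],[0,0,0],0]]' 40; python3 tip.py; python3 -m inch '[[[0.15,0,0],[0,0,0],0],[[0.25,0,0],[0,0,0],0],[[0.25,0,0],[0,0,0],0]]' 40; python3 tip.py
```

```text
time: 28.05
tool_pos: [542.2, -36.0, 95.5]
tcp_rot: [180.0, 0.1, 100.0]
ft_force: [2.7, -3.8, 3.1]
finger_gap: -0.0
t 28.05 tip s,l,w [107.82  -0.11   5.  ] pitch 0.07 yawerr -0.02
line at s=0 l,w [-0.07  5.14] F s,l,w [-4.2  2.   3.1] tq [-0.55 -0.47 -0.05] gap -0.0
time: 28.35
tool_pos: [541.9, -33.8, 95.5]
tcp_rot: [180.0, 0.1, 100.0]
ft_force: [3.2, -4.9, 2.7]
finger_gap: -0.4
t 28.35 tip s,l,w [ 1.1005e+02 -7.0000e-02  4.9900e+00] pitch 0.1 yawerr -0.02
line at s=0 l,w [-0.04  5.18] F s,l,w [-5.3  2.3  2.7] tq [-0.78 -0.48 -0.04] gap -0.4
```

```bash
python3 -m inch '[[[0.1,0,0],[0,0,0],0],[[0.2,0,0],[0,0,0],0],[[0.2,0,0],[0,0,0],0]]' 40; python3 tip.py; python3 -m inch '[[[0.1,0,0],[0,0,0],0],[[0.2,0,0],[0,0,0],0],[[0.2,0,0],[0,0,0],0]]' 40; python3 tip.py;python3 -c "
from h import *
snap('wrist','w21')"
```

```text
time: 28.65
tool_pos: [541.9, -33.7, 95.6]
tcp_rot: [179.9, 0.3, 100.0]
ft_force: [5.5, -14.8, 0.9]
finger_gap: 0.0
t 28.65 tip s,l,w [1.1018e+02 2.0000e-02 4.6400e+00] pitch 0.28 yawerr 0.01
line at s=0 l,w [0.   5.17] F s,l,w [-15.5   2.8   0.9] tq [-2.14 -0.77 -0.02] gap 0.0
time: 28.95
tool_pos: [541.9, -33.7, 95.6]
tcp_rot: [179.9, 0.4, 99.9]
ft_force: [6.6, -23.5, -1.5]
finger_gap: 0.0
t 28.95 tip s,l,w [1.1028e+02 1.0000e-01 4.3000e+00] pitch 0.45 yawerr 0.05
line at s=0 l,w [0.01 5.15] F s,l,w [-24.3   2.4  -1.5] tq [-3.59 -1.01 -0.01] gap 0.0
```

View pics/w21.png

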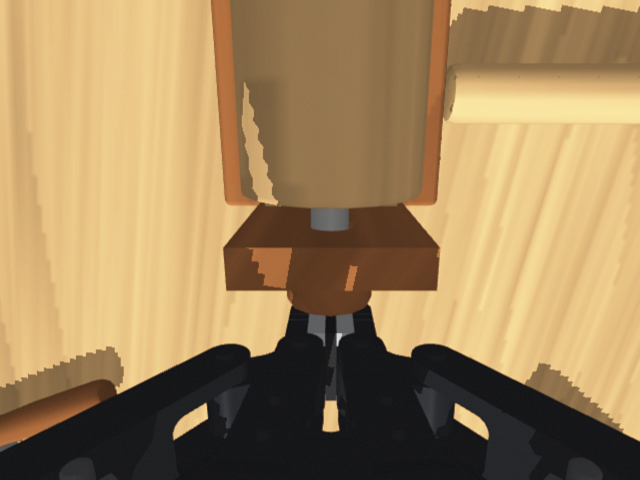

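```bash
python3 -m inch '[[[-0.3,0,0],[0,0,0],0],[[-0.7,0,0],[0,0,0],0],[[-2,0,0],[0,0,0],0],[[-4,0,0],[0,0,0],0],[[-6,0,0],[0,0,0],0],[[-6,0,-4],[0,0,0],0],[[-6,0,-8],[0,0,0],0],[[-6,0,-10],[0,0,0],0],[[-6,0,-10],[0,0,0],0],[[-6,0,-10],[0,0,0],0]]' 40; python3 tip.py;python3 -c "
from h import *
snap('wrist','w22');snap('scene','s22',(230,180,120,120),5)"
```

```text
time: 30.0
tool_pos: [551.0, -88.6, 194.8]
tcp_rot: [-180.0, 0.0, 100.0]
ft_force: [0.4, 0.3, 0.1]
finger_gap: 0.1
t 30.0 tip s,l,w [ 54.56  -0.6  104.48] pitch 0.02 yawerr -0.03
line at s=0 l,w [ -0.56 104.5 ] F s,l,w [0.2 0.5 0.1] tq [-0.03 -0.    0.  ] gap 0.1
```

View pics/w22.png

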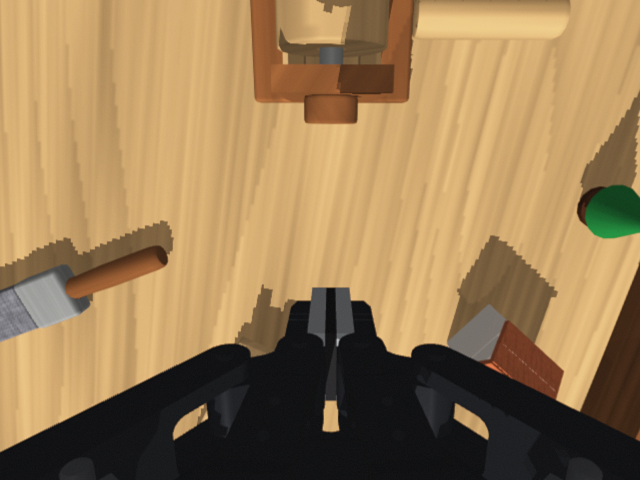

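View pics/s22.png

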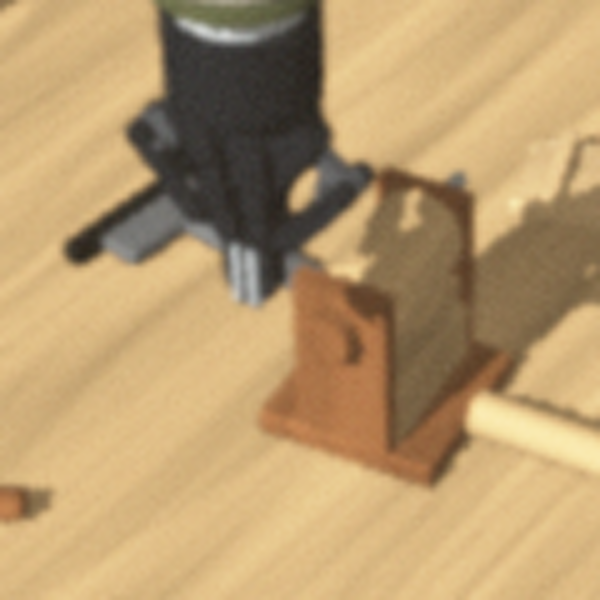

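```bash
python3 -c "
from bench import r
print(r.hand_in())"
```

```text
the job is handed in; nothing more can be done
None
```

The sand roller is together and handed in at about 30 s of the 72 s. The interface reports no verdict, so I don't know the score.

**What I did:**
- **Roller:** I gripped the roller and laid it on the rails. My first grip was too high on it, so I opened and gripped again 8 mm lower before lifting. After I let go, the wrist camera put it about 1 mm off centre and in line with the frame.
- **Axle:** I took it from its rest and dipped it about 10° nose-down through the first cheek into the roller. I then levelled it, passed it through the second cheek, let go, and pushed the head home with closed fingers.

**Last checks:**
- **Head home:** the head stopped firmly, with the push force rising from 5 to 24 N while the tool stayed still. The fingertips then put the back of the head about 14 mm from the cheek, which is the head's thickness.
- **Final pictures:** they show the head flat on the cheek, the nose out beyond the far cheek and the gripper clear. The bystanders I could see in these views, such as the brush and the house, had not moved; I did not measure any of them.
- **Forces:** the highest wrist force I read was about 24 N, and I read forces only at the end of each move.

**Disagreements:**
- **Second cheek:** the nose rubbed the second hole (about 5 N along the axle, 0.9 N m) and eased after I tilted it 1° down. The axle had probably sat slightly nose-up in the grip.
- **Cameras:** the top camera put the nose about 1.3 mm further to one side than the wrist camera did. I took a value between the two, and it went in freely.
- **Roller position:** at the end it sits toward the far cheek, at most about 5 mm off centre because the cheeks limit it. I did not measure it again.

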